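# Press the plate of a display plinth in the toggle-clamp jig

### The job

Lay the rectangular wooden plinth, brass plate up, on the sloping bed of the jig, snug against both the lip at the bottom and the stop at the side, and keep hold of it until it lies flat there. Then swing the toggle clamp's lever over centre so that the clamp locks onto the plate, take your hand right off and let it press by itself for three seconds; then swing the lever all the way back open and leave the plinth lying in its place. Do not disturb the other things on the bench.

Things in the scene. Friction and masses are not known exactly. Their poses are not given: they have to be found in the camera images.
- plinth: the part: a rectangular dark-wood display plinth 90 (its x) x 50 (its y) x 30 mm (its z) with a 64 x 34 mm brass plate on top, whose top is 33.6 mm above the underside. About 170 g. Lies flat on the bench, plate up. Origin: centre of its underside, z out through the plate. Half a turn makes no difference
- jig_bed: sloping bed of the fixed plywood jig, tilted 25 degrees towards the robot. Origin on its surface, 60 mm above the bench, where the plinth's origin lies when home (long side along x, touching lip and side stop). x runs up the slope, away from the robot, y level to the left, z square out of the bed. Surface: x -65 to 155, y -70 to 70 mm
- lip (a point): middle of the inner face of the wooden lip across the bed's lower end, on the surface: bed x -45, y 0. The lip is 10 mm high, 12 mm thick, y -50 to 50 mm
- side_stop (a point): middle of the inner face of the small wooden side stop on the bed's left, on the surface: bed x 28, y 25. It is 10 mm high, x 16 to 40, y 25 to 37 mm
- clamp_handle (a joint): lever of the steel toggle clamp, rad. 0: open, lever points away from the robot, 5 degrees above level, clamp arm stands clear of the seat. 1.73: dead centre. 1.90: on its stop, locked, lever upright, leaning 24 degrees to the robot. As the lever comes up the arm comes down; the last 0.4 rad before dead centre press the sprung foot (up to 5 N at the grip). Stays where left, open or locked
- handle_pivot (a point): centre of the lever's pin, between the clamp's side plates: bed x 124, y 0, z 86 mm. The lever turns about the bed's -y. The clamp's body is bolted to the bed and fills bed x 80 to 150, y -25 to 25, z up to 96 mm
- handle_grip (a point): middle of the lever's black plastic grip, 85 mm from the pin; moves with the lever. The grip is 16 mm wide (along the bed's y) and 16 mm deep and runs from 48 to 112 mm from the pin. It can be pinched across its width from above at any lever angle
- clamp_foot: round rubber foot, 20 mm across, on the end of the 105 mm clamp arm, sprung (12 mm travel, 2 N/mm). Origin: centre of its face, z away from the face. Locked, it presses on the plate's middle with some 10 to 15 N
- round_plinth: bystander: a round turned dark-wood plinth, no plate, 76 mm across, 30 mm high; origin at the centre of its underside
- mug: bystander: white ceramic beaker without handle, 72 mm across, 90 mm high; origin at the centre of its underside
- glue_bottle: bystander: white plastic bottle, 56 mm across, 170 mm high; origin at the centre of its underside
- plaster_block: bystander: plaster block 100 x 70 x 50 mm; origin at the centre of its underside
- screwdriver: bystander: a screwdriver lying down
- brush: bystander: a brush lying down
- wood_offcut: bystander: pale wood offcut 50 x 35 mm, 70 mm high; origin at the centre of its underside
Things that resemble listed ones, but are neither listed nor needed, are in the scene too. What is shaped like the plinth but blue is not meant.

How it is judged (in metres and radians):
On the way, in this order (a step that is already met when the one before it is completed fails the run):
1. the plinth lies flat and home on the bed while the fingers still hold it (x of plinth in the frame of jig_bed between -0.003 and 0.006 m and y of plinth in the frame of jig_bed between -0.006 and 0.003 m and z of plinth in the frame of jig_bed between -0.003 and 0.004 m and angle between the z axis of plinth and the z axis of jig_bed, either way round below 0.07 rad and angle between the x axis of plinth and the x axis of jig_bed, either way round below 0.09 rad and contact force between the fingers and plinth above 0.5 N), for 0.1 s.
2. the clamp is locked over centre and presses on the plinth at home, by itself, the fingers touching nothing, for two seconds (x of plinth in the frame of jig_bed between -0.003 and 0.006 m and y of plinth in the frame of jig_bed between -0.006 and 0.003 m and z of plinth in the frame of jig_bed between -0.003 and 0.004 m and angle between the z axis of plinth and the z axis of jig_bed, either way round below 0.07 rad and angle between the x axis of plinth and the x axis of jig_bed, either way round below 0.09 rad and value of joint clamp_handle above 1.8 rad and contact force between plinth and clamp_foot above 5 N and contact force between the fingers and anything else below 0.3 N), for 2 s.
At the end, for the whole second after the job is handed in: The clamp lever is back open (under 0.3 rad) with the foot off the plinth, and the plinth rests on the bed at home, plate up: flat within 4 degrees and 4 mm, at most 6 mm off the lip and off the side stop, square within 5 degrees (x of plinth in the frame of jig_bed between -0.003 and 0.006 m and y of plinth in the frame of jig_bed between -0.006 and 0.003 m and z of plinth in the frame of jig_bed between -0.003 and 0.004 m and angle between the z axis of plinth and the z axis of jig_bed, either way round below 0.07 rad and angle between the x axis of plinth and the x axis of jig_bed, either way round below 0.09 rad and value of joint clamp_handle below 0.3 rad and contact force between plinth and clamp_foot below 0.1 N and linear speed of plinth below 0.02 m/s); the robot touches nothing.
It fails at once if a bystander is moved more than 30 mm (distance of any of round_plinth, mug, glue_bottle, plaster_block, screwdriver, brush, wood_offcut from where it was at the start of the episode above 0.03 m).
It also fails if it takes over 72 s, if anything falls off the work surface, if the arm or the gripper's body presses on something with over 40 N, if the wrist force passes 120 N, or if a joint passes its speed limit or range.

### The arm

A 7-joint arm with a two-finger parallel gripper is mounted at the origin on the work surface. World frame = base frame: x ahead of the robot, y to its left, z up, the work surface at z = 0. Lengths are in mm, angles in degrees, forces in N, time in s.
With the tool pointing down it reaches from about 425 to 875 mm from the base axis. Payload 4.7 kg.
Tool frame: the origin (TCP) lies midway between the tips of the shut fingers; the grasp point (between the pads) lies 19 mm behind it; z points along the fingers, y is the line along which they close (so a half turn about z gives the same grasp; the last joint's range is limited). The gripper opens to 87 mm and grips with 3 to 60 N. Pads are 19 mm wide; open, the fingers measure 117 mm over their backs; the gripper's body (75 mm by 190 mm) begins 51 mm behind the grasp point.
Start: joints at [74.719, 18.392, -4.016, 83.108, 1.295, 78.541, -3.26], TCP at [180.11, -624.569, 222.587] pointing down, gripper open.
Joint ranges: [-163.93, 163.93], [-17.29, 119.83], [-79.2, 71.16], [3.27, 140.29], [-89.18, 269.18], [5.43, 117.66], [-154.24, 154.24]. Speed limits (degrees/s): [147.25, 147.25, 180, 180, 180, 180, 180].

### API

Orientations are given as [roll, pitch, yaw] about the fixed x, y, z axes, in that order (R = Rz(yaw) Ry(pitch) Rx(roll)).
In Python, from cell import manip gives the robot as it stands.
- The arm moves only by the tool carry_out, never from a script. Its argument "moves" is a list of rows, each an object of numbers: "tx", "ty", "tz": the shift along the tool's x, y, z in m; "wx", "wy", "wz": the turn, a rotation vector about the tool's x, y, z in rad. In form: [{"tx": .., "ty": .., "tz": .., "wx": .., "wy": .., "wz": ..}, ...]. A call has 1 to 20 rows; each row is the pose to reach, as a shift and turn from the pose commanded when the call began, along the tool's axes at that moment; what a row does not reach only later rows make up. A row lasts 1/8 s, in which the tool goes at most 62.5 mm and 10.7 degrees, less where a joint would pass 70% of its speed; a pose out of reach is approached as far as the arm can. A call with a gripper value outside its range is refused whole. "hand" is the opening, from -1 (shut) to 1 (fully open), set as the call begins (left out, the last holds). The fingers move at their own pace and stop on an object; "grip_force" is the grip in N (left out, the last holds). Time passes only in rows, so rows that repeat a pose let the fingers close. It gives the time, the measured TCP pose, the force, the opening and the grip force at its end, in the units of the state.
- manip.read_state(): the state, without advancing time (a new reading comes with each control period).
- manip.snapshot(name): name is "scene" or "top"; returns a dict with "frame" (384x512x3 uint8, red, green, blue), "K" (3x3 intrinsics, pixels), "distortion" ([k1, k2, p1, p2, k3] as OpenCV has them; the pictures are not rectified), "R" (3x3) and "t" (3): a world point X has camera coordinates R X + t. Camera axes: x right, y down, z forward; pixel columns grow to the right and rows downward; lengths in mm; the calibration is good to about 2 mm. A picture is of the moment at which its call begins. There is no depth.
- manip.job_done(): hands the job in; it is judged then, once.
The state is a dict: "time": time; "joint_pos": joint angles; "qvel": joint speeds; "joint_torque": joint torques, N m; "tcp_pos": TCP position; "ee_rot": TCP orientation; "ft_force": force on the tool from outside, world axes, zero at the start; "moment": the same for the moment, N m; "width": finger opening in mm; "grip_force": force on a finger pad.
Only numpy, scipy, OpenCV 4.12 (cv2) and the standard library are available. Lean on these libraries where they do the work, as an engineer would, in place of code of your own. Each camera call takes 0.05 s, during which the arm holds its last target. There are 200 camera calls.

## Working session

There is one attempt and no reset: what is moved stays moved. The work goes in short steps, Python scripts to look and compute and a tool call to move; the robot and the scene stay as the last step left them, time stands still between calls to the robot, and variables do not carry over. Pictures are saved under pics/ and viewed, at most 10 in all, crops included, and the job is handed in when it is done.

Besides the shell and the picture viewer there is one more tool, called after "Call:" as name(argument=value, ...) on one line, values as JSON. carry_out: Moves the arm, as the interface text tells. Its arguments: {"type":"object","properties":{"moves":{"type":"array","items":{"type":"object","properties":{"tx":{"type":"number"},"ty":{"type":"number"},"tz":{"type":"number"},"wx":{"type":"number"},"wy":{"type":"number"},"wz":{"type":"number"}}}},"hand":{"type":"number"},"grip_force":{"type":"number"}},"required":["moves"]}

```bash
mkdir -p pics; python3 - <<'E'
from cell import manip
import cv2,numpy as np,pickle
s=manip.read_state();print(s)
d={}
for n in("scene","top"):
    c=manip.snapshot(n);d[n]=c;print(n,c["K"],c["distortion"],c["R"],c["t"])
    cv2.imwrite(f"pics/{n}0.png",c["frame"][:,:,::-1])
pickle.dump(d,open("d0.pkl","wb"))
E
```

```text
{'time': 0.0, 'joint_pos': array([74.72069896, 18.43988767, -4.01608502, 83.17711412,  1.29580228,
       78.54005117, -3.26249716]), 'qvel': array([ 0.02056338,  0.0651039 ,  0.01898797,  0.06448715,  0.01985323,
       -0.0279209 , -0.02318731]), 'joint_torque': array([ 8.93515025e-04, -4.91278732e+01, -4.03429773e-01, -3.12523162e+01,
       -6.38392568e-02,  4.37599292e-02,  1.78919800e-04]), 'tcp_pos': array([ 179.90876539, -624.01468829,  221.43282733]), 'ee_rot': array([-1.79888241e+02,  6.43998940e-03,  1.60872943e+01]), 'ft_force': array([ 0.08518139, -0.22684196, -0.35314569]), 'moment': array([ 2.45915020e-05,  3.13338749e-02, -1.52207844e-02]), 'grip_force': 0.0, 'width': 86.80993244977921}
scene [[392.44171024   0.         257.63613009]
 [  0.         392.44171024 196.57627496]
 [  0.           0.           1.        ]] [0.01421076 0.         0.         0.         0.        ] [[-0.52831118  0.84892043  0.01487954]
 [ 0.66844461  0.42667305 -0.60920597]
 [-0.52351609 -0.31190418 -0.79287243]] [ 278.44596783 -305.68959112 1581.26952964]
top [[444.05325695   0.         258.62741313]
 [  0.         444.05325695 194.62365217]
 [  0.           0.           1.        ]] [-0.1752108  0.         0.         0.         0.       ] [[ 0.02148785 -0.99970159  0.01161923]
 [-0.99324945 -0.02267138 -0.11376092]
 [ 0.1139904  -0.00909631 -0.99344021]] [  40.67603751  621.05556586 1335.20404145]
```

View pics/scene0.png

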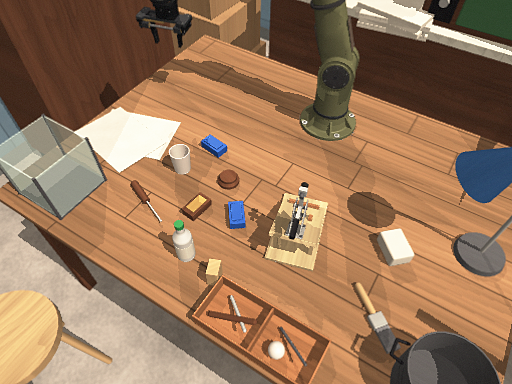

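View pics/top0.png

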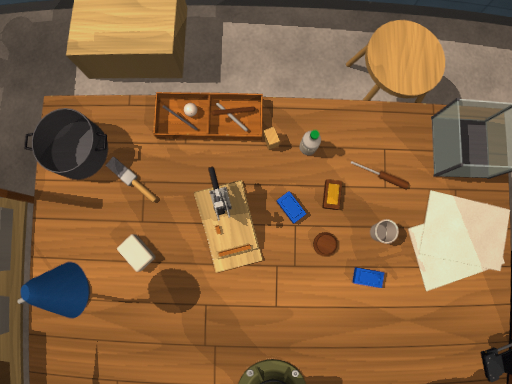

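The scene view shows the plinth with its brass plate at (196,206), and the top view shows it at (333,195). Candidates in the top view:
- dark plinth with brass plate (333,195)
- blue blocks (292,207) and (369,277)
- round plinth (326,243)
- tray pieces (~235,112)

I choose the dark one with the plate at (333,195). The jig is at top (228,225), with its lip at (236,250) and lever tip at (212,172).

```bash
cat > h.py <<'E'
import numpy as np,cv2,pickle
from scipy.spatial.transform import Rotation as Ro
def ray(c,px):
    u=cv2.undistortPoints(np.array(px,float).reshape(-1,1,2),c["K"],np.array(c["distortion"])).reshape(-1,2)
    d=np.c_[u,np.ones(len(u))]@c["R"]; return -c["R"].T@c["t"], d/np.linalg.norm(d,axis=1)[:,None]
def onz(c,px,z):
    o,d=ray(c,px); return o+d*((z-o[2])/d[:,2])[:,None]
def tri(c1,p1,c2,p2):
    o1,d1=ray(c1,p1);o2,d2=ray(c2,p2);out=[]
    for a,b in zip(d1,d2):
        s=np.linalg.lstsq(np.c_[a,-b],o2-o1,rcond=None)[0]
        out.append(np.r_[(o1+a*s[0]+o2+b*s[1])/2,np.linalg.norm(o1+a*s[0]-o2-b*s[1])])
    return np.array(out)
def proj(c,X):
    return cv2.projectPoints(np.array(X,float).reshape(-1,1,3),cv2.Rodrigues(c["R"])[0],c["t"],c["K"],np.array(c["distortion"]))[0].reshape(-1,2)
def crop(c,x,y,w,h,s):
    return cv2.resize(c["frame"][y:y+h,x:x+w,::-1],None,fx=s,fy=s,interpolation=cv2.INTER_CUBIC)
E
python3 - <<'E'
from h import *
d=pickle.load(open("d0.pkl","rb"));S,T=d["scene"],d["top"]
cv2.imwrite("pics/jig.png",np.hstack([crop(S,260,175,72,100,5.5),crop(T,188,160,72,100,5.5)]))
def brass(c,x,y,w,h):
    f=cv2.cvtColor(c["frame"],cv2.COLOR_RGB2HSV)[y:y+h,x:x+w]
    m=((f[...,0]>17)&(f[...,0]<32)&(f[...,1]>120)&(f[...,2]>140)).astype(np.uint8)
    k=max(cv2.findContours(m,0,2)[0],key=cv2.contourArea);r=cv2.minAreaRect(k)
    M=cv2.moments(k);print(r,cv2.contourArea(k))
    return np.array([[M['m10']/M['m00']+x,M['m01']/M['m00']+y]]),cv2.boxPoints(r)+[x,y]
a,ab=brass(S,178,188,36,34);b,bb=brass(T,320,176,26,38)
print(a,b,tri(S,a,T,b),onz(S,a,33.6),onz(T,b,33.6))
for c,q in((S,ab),(T,bb)):
    P=onz(c,q,33.6);print(P.round(1),[np.linalg.norm(P[i]-P[i-1]).round(1) for i in range(4)])
cv2.imwrite("pics/pl.png",np.hstack([crop(S,170,180,56,50,7),crop(T,305,170,56,50,7)]))
E
```

```text
((17.82044219970703, 14.911602020263672), (8.547882080078125, 18.73101234436035), 48.012786865234375) 127.0
((12.713415145874023, 17.579269409179688), (10.601428031921387, 20.20897102355957), 6.34019136428833) 186.5
[[195.91338583 203.00393701]] [[332.69258266 193.72832887]] [[ 628.32922077 -175.98482749   30.08792764    1.36918446]] [[ 629.95216507 -173.41047774   33.6       ]] [[ 628.2498292  -175.96867341   33.6       ]]
[[ 656.8 -193.    33.6]
 [ 591.4 -186.2   33.6]
 [ 602.5 -154.5   33.6]
 [ 666.9 -162.    33.6]] [np.float64(32.6), np.float64(65.8), np.float64(33.6), np.float64(64.8)]
[[ 598.7 -156.1   33.6]
 [ 661.8 -162.9   33.6]
 [ 658.9 -196.2   33.6]
 [ 595.8 -189.2   33.6]] [np.float64(33.2), np.float64(63.4), np.float64(33.4), np.float64(63.5)]
```

View pics/jig.png

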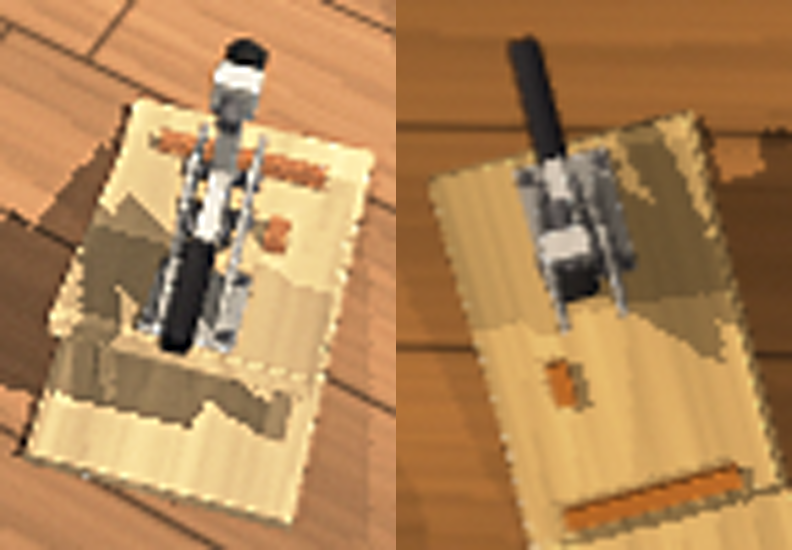

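View pics/pl.png

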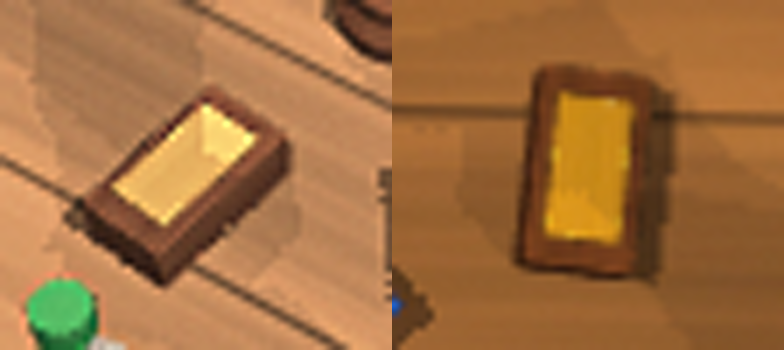

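The crops confirm the choice: dark wood with a brass plate. In the jig crop, the lip and stop show in orange at scene (304,204) and (310,217), and at top (307→right half) as lip (307-ish) and stop. Next I measure the jig by triangulating the lip silhouette corners, the stop and the bed corners.

```bash
cat > jig.py <<'E'
from h import *
d=pickle.load(open("d0.pkl","rb"));S,T=d["scene"],d["top"]
def blobs(c,x,y,w,h,s=8):
    I=cv2.cvtColor(cv2.resize(c["frame"][y:y+h,x:x+w],None,fx=s,fy=s,interpolation=cv2.INTER_CUBIC),cv2.COLOR_RGB2HSV)
    m=((I[...,0]<16)&(I[...,1]>135)&(I[...,2]>120)).astype(np.uint8)
    m=cv2.morphologyEx(m,cv2.MORPH_CLOSE,np.ones((9,9)))
    out=[]
    for k in sorted(cv2.findContours(m,0,2)[0],key=cv2.contourArea)[::-1][:4]:
        M=cv2.moments(k);f=lambda p:(np.array(p)+.5)/s-.5+[x,y]
        out.append((cv2.contourArea(k)/s/s,f([M['m10']/M['m00'],M['m01']/M['m00']]),f(cv2.boxPoints(cv2.minAreaRect(k)))))
    return out
bS=blobs(S,283,192,44,32);bT=blobs(T,205,215,60,45)
for b in bS+bT: print(b[0],b[1].round(1),b[2].round(1).tolist())
g=lambda p,o:np.array(p)/5.5-.4+np.array(o)
s=g([(135,100),(372,152),(328,375),(75,335)],(260,175))
t=g([(785-396,489),(540-396,550),(432-396,183),(695-396,113)],(188,160))
print(tri(S,s,T,t).round(1))
E
python3 jig.py
```

```text
50.15625 [313.5 196.7] [[305.9, 196.9], [307.3, 191.2], [327.6, 196.1], [326.3, 201.8]]
40.96875 [312.9 205.6] [[307.0, 206.2], [308.0, 202.2], [319.1, 204.9], [318.1, 209.0]]
22.2109375 [309.7 217.3] [[307.0, 219.9], [308.5, 213.6], [312.6, 214.6], [311.1, 220.9]]
21.8984375 [291.6 200.5] [[288.1, 201.9], [288.9, 198.0], [295.3, 199.3], [294.5, 203.2]]
155.1171875 [234.3 250. ] [[217.3, 251.8], [249.7, 243.3], [251.1, 248.4], [218.7, 257.0]]
102.59375 [207. 250.] [[204.6, 259.4], [204.6, 232.8], [211.7, 232.8], [211.7, 259.4]]
34.65625 [217.7 229.3] [[214.1, 226.0], [218.5, 224.5], [221.5, 232.9], [217.0, 234.5]]
27.6328125 [263.4 250. ] [[261.4, 241.3], [264.4, 241.3], [264.4, 257.6], [261.4, 257.6]]
[[453.9  53.6  54.5   3.5]
 [416.9 188.4  58.5   7.8]
 [608.8 244.6 128.8   7.4]
 [648.8 114.2 110.5  20.5]]
```

```bash
cat >> jig.py <<'E'
print('---')
B=np.array([(-57,-50,10),(-57,50,10),(-45,-50,0),(-45,50,0),(28,31,8),(-65,-70,0),(-65,70,0),(155,70,0),(155,-70,0)],float)
PS=np.vstack([[(288.9,198),(319.1,204.9),(288.1,201.9),(318.1,209),(309.7,217.3)],s])
PT=np.vstack([[(251.1,248.4),(218.7,257),(249.7,243.3),(217.3,251.8),(217.7,229.3)],t])
W=tri(S,PS,T,PT);print(W.round(1))
def kab(B,W):
    R,r=Ro.align_vectors(W-W.mean(0),B-B.mean(0));R=R.as_matrix();return R,W.mean(0)-R@B.mean(0),r
for idx in ([0,1,2,3,4],[0,1,2,3,4,5,6,7],):
    R,p,r=kab(B[idx],W[idx,:3]);print(R.round(3),p.round(1),r,Ro.from_matrix(R).as_euler('xyz',degrees=True))
# constrained: yaw,x,y ; tilt 25, z=60; minimise point reprojection
from scipy.optimize import least_squares
def pose(v): return Ro.from_euler('xyz',[0,-25,v[2]],degrees=True).as_matrix(),np.array([v[0],v[1],v[3]])
idx=[0,1,2,3,4,5,6,7]
def res(v):
    R,p=pose(v);X=B[idx]@R.T+p
    return np.r_[(proj(S,X)-PS[idx]).ravel(),(proj(T,X)-PT[idx]).ravel()]
q=least_squares(res,[490,110,15,60],loss='soft_l1');print(q.x,res(q.x).reshape(2,-1,2).round(1).tolist())
E
python3 jig.py|sed -n '/---/,$p'
```

```text
---
[[4.542e+02 7.420e+01 4.100e+01 9.000e-01]
 [4.261e+02 1.713e+02 4.140e+01 5.000e-01]
 [4.694e+02 7.930e+01 4.050e+01 1.800e+00]
 [4.418e+02 1.759e+02 4.050e+01 9.000e-01]
 [5.088e+02 1.746e+02 7.470e+01 7.000e-01]
 [4.539e+02 5.360e+01 5.450e+01 3.500e+00]
 [4.169e+02 1.884e+02 5.850e+01 7.800e+00]
 [6.088e+02 2.446e+02 1.288e+02 7.400e+00]
 [6.488e+02 1.142e+02 1.105e+02 2.050e+01]]
[[ 0.881 -0.274 -0.385]
 [ 0.251  0.962 -0.111]
 [ 0.401  0.001  0.916]] [494.9 138.5  56.6] 4.051872017170836 [  0.08098327 -23.61840124  15.87085722]
[[ 0.886 -0.282 -0.367]
 [ 0.255  0.959 -0.123]
 [ 0.387  0.015  0.922]] [494.1 138.4  63.9] 31.671055693577525 [  0.9371748  -22.75507071  16.02912686]
[493.90831207 138.17606046  15.89789594  60.29510393] [[[0.2, -0.8], [0.1, -0.7], [-0.2, -0.4], [0.1, -0.4], [0.2, -1.5], [-1.1, 4.6], [-2.3, 5.0], [-1.9, 0.6]], [[-0.3, 0.2], [0.1, -0.1], [-0.2, 0.5], [0.4, 0.2], [-0.1, 0.7], [-1.0, -0.7], [-0.8, -0.2], [-0.8, 0.2]]]
```

```bash
cat > go.py <<'E'
import numpy as np
from scipy.spatial.transform import Rotation as Ro
from cell import manip
BR=Ro.from_euler('xyz',[0,-25,15.9],degrees=True); BP=np.array([494,138.3,60.])
DOWN=Ro.from_euler('x',180,degrees=True)
def st():
    s=manip.read_state(); return s,Ro.from_euler('xyz',s['ee_rot'],degrees=True),s['tcp_pos']
def delta(p,R):
    s,R0,p0=st()
    print('t %.2f'%s['time'],'T(mm)',R0.inv().apply(np.array(p)-p0).round(1),'W(rad)',(R0.inv()*R).as_rotvec().round(4),'f',s['ft_force'].round(1),'w %.1f g %.1f'%(s['width'],s['grip_force']),'q',s['joint_pos'].round(0))
    print('tcp in bed',BR.inv().apply(p0-BP).round(1),'rot err to bed',(R0.inv()*BR*DOWN).as_rotvec(degrees=True).round(2))
def bed(b,rx=0): return BP+BR.apply(b)
E
python3 - <<'E'
from go import *; from h import *
d=pickle.load(open("d0.pkl","rb"));S,T=d["scene"],d["top"]
w=tri(S,[(303.6,186)],T,[(221,212)]);print('foot',w,BR.inv().apply(w[:,:3]-BP))
for n,p,z in(('bottle',(312,138),120),('mug',(385,228),90),('blue',(292,207),30),('round',(326,243),30),('sd',(380,175),10)): print(n,onz(T,[p],z).round())
yaw=Ro.from_euler('xyz',[180,0,-6.2],degrees=True)
c=np.array([628.5,-175.5,0])+Ro.from_euler('z',-6.2,degrees=True).apply([-8,0,0])
delta(c+[0,0,200],yaw)
E
```

```text
foot [[5.47656442e+02 1.52707818e+02 2.52391404e+02 1.51656879e-01]] [[131.65421685  -0.84308322 150.88905713]]
bottle [[782. -99. 120.]]
mug [[ 522. -325.   90.]]
blue [[584. -50.  30.]]
round [[ 475. -157.   30.]]
sd [[ 695. -334.   10.]]
t 0.10 T(mm) [ 547.9 -309.7   22.1] W(rad) [-0.0017  0.0005  0.389 ] f [ 0.6 -0.8 -0.5] w 86.9 g 0.0 q [75. 18. -4. 83.  1. 79. -3.]
tcp in bed [-394.8 -647.2  362.4] rot err to bed [-0.14 25.01  0.16]
```

Call:
carry_out(moves=[{"tx": 0.548, "ty": -0.31, "tz": 0.022, "wz": 0.389}, {"tx": 0.548, "ty": -0.31, "tz": 0.022, "wz": 0.389}, {"tx": 0.548, "ty": -0.31, "tz": 0.022, "wz": 0.389}, {"tx": 0.548, "ty": -0.31, "tz": 0.022, "wz": 0.389}, {"tx": 0.548, "ty": -0.31, "tz": 0.022, "wz": 0.389}, {"tx": 0.548, "ty": -0.31, "tz": 0.022, "wz": 0.389}, {"tx": 0.548, "ty": -0.31, "tz": 0.022, "wz": 0.389}, {"tx": 0.548, "ty": -0.31, "tz": 0.022, "wz": 0.389}, {"tx": 0.548, "ty": -0.31, "tz": 0.022, "wz": 0.389}, {"tx": 0.548, "ty": -0.31, "tz": 0.022, "wz": 0.389}, {"tx": 0.548, "ty": -0.31, "tz": 0.022, "wz": 0.389}, {"tx": 0.548, "ty": -0.31, "tz": 0.022, "wz": 0.389}, {"tx": 0.548, "ty": -0.31, "tz": 0.022, "wz": 0.389}, {"tx": 0.548, "ty": -0.31, "tz": 0.022, "wz": 0.389}], hand=0.7, grip_force=25)

```text
schema error: expected keys tx, ty, tz, wx, wy, wz
```

```bash
cat > g1.py <<'E'
from go import *
yaw=Ro.from_euler('xyz',[180,0,-6.2],degrees=True)
c=np.array([628.5,-175.5,0])+Ro.from_euler('z',-6.2,degrees=True).apply([-8,0,0])
delta(c+[0,0,7],yaw)
E
python3 g1.py
```

```text
t 0.10 T(mm) [ 548.  -309.4  215.1] W(rad) [-0.0017  0.0005  0.389 ] f [ 0.6 -0.8 -0.5] w 86.9 g 0.0 q [75. 18. -4. 83.  1. 79. -3.]
tcp in bed [-394.8 -647.2  362.4] rot err to bed [-0.14 25.01  0.16]
```

Call:
carry_out(moves=[{"tx": 0.548, "ty": -0.31, "tz": 0.022, "wx": 0, "wy": 0, "wz": 0.389}, {"tx": 0.548, "ty": -0.31, "tz": 0.022, "wx": 0, "wy": 0, "wz": 0.389}, {"tx": 0.548, "ty": -0.31, "tz": 0.022, "wx": 0, "wy": 0, "wz": 0.389}, {"tx": 0.548, "ty": -0.31, "tz": 0.022, "wx": 0, "wy": 0, "wz": 0.389}, {"tx": 0.548, "ty": -0.31, "tz": 0.022, "wx": 0, "wy": 0, "wz": 0.389}, {"tx": 0.548, "ty": -0.31, "tz": 0.022, "wx": 0, "wy": 0, "wz": 0.389}, {"tx": 0.548, "ty": -0.31, "tz": 0.022, "wx": 0, "wy": 0, "wz": 0.389}, {"tx": 0.548, "ty": -0.31, "tz": 0.022, "wx": 0, "wy": 0, "wz": 0.389}, {"tx": 0.548, "ty": -0.31, "tz": 0.022, "wx": 0, "wy": 0, "wz": 0.389}, {"tx": 0.548, "ty": -0.31, "tz": 0.022, "wx": 0, "wy": 0, "wz": 0.389}, {"tx": 0.548, "ty": -0.31, "tz": 0.022, "wx": 0, "wy": 0, "wz": 0.389}, {"tx": 0.548, "ty": -0.31, "tz": 0.022, "wx": 0, "wy": 0, "wz": 0.389}, {"tx": 0.548, "ty": -0.31, "tz": 0.022, "wx": 0, "wy": 0, "wz": 0.389}, {"tx": 0.548, "ty": -0.31, "tz": 0.022, "wx": 0, "wy": 0, "wz": 0.389}], hand=0.7, grip_force=25)

```text
time: 1.85
tcp_pos: [619.8, -177.0, 200.7]
ee_rot: [179.9, 0.0, -6.4]
ft_force: [-0.2, 0.7, -0.8]
width: 74.4
grip_force: 0.0
```

```bash
python3 g1.py
```

```text
t 1.85 T(mm) [  0.5  -2.6 193.7] W(rad) [ 0.0011  0.0001 -0.003 ] f [-0.2  0.7 -0.8] w 74.4 g 0.0 q [ 32.  20. -23.  85.   8.  77. -88.]
tcp in bed [  90.8 -337.7  112.9] rot err to bed [  4.92  24.7  -21.91]
```

Call:
carry_out(moves=[{"tx": 0.001, "ty": -0.002, "tz": 0.05, "wx": 0, "wy": 0, "wz": 0}, {"tx": 0.001, "ty": -0.002, "tz": 0.1, "wx": 0, "wy": 0, "wz": 0}, {"tx": 0.001, "ty": -0.002, "tz": 0.14, "wx": 0, "wy": 0, "wz": 0}, {"tx": 0.001, "ty": -0.002, "tz": 0.165, "wx": 0, "wy": 0, "wz": 0}, {"tx": 0.001, "ty": -0.002, "tz": 0.18, "wx": 0, "wy": 0, "wz": 0}, {"tx": 0.001, "ty": -0.002, "tz": 0.188, "wx": 0, "wy": 0, "wz": 0}, {"tx": 0.001, "ty": -0.002, "tz": 0.193, "wx": 0, "wy": 0, "wz": 0}, {"tx": 0.001, "ty": -0.002, "tz": 0.193, "wx": 0, "wy": 0, "wz": 0}])

```text
time: 2.85
tcp_pos: [622.3, -173.1, 8.1]
ee_rot: [180.0, -0.0, -6.2]
ft_force: [0.3, -0.3, 0.6]
width: 73.8
grip_force: 0.0
```

```bash
python3 g1.py; python3 - <<'E'
from h import *;from cell import manip
a=manip.snapshot("scene");b=manip.snapshot("top")
cv2.imwrite("pics/gr.png",np.hstack([crop(a,150,130,90,110,4.4),crop(b,285,140,90,110,4.4)]))
E
```

```text
t 2.85 T(mm) [-1.6  1.7  1.1] W(rad) [ 0.0003 -0.0008 -0.0001] f [ 0.3 -0.3  0.6] w 73.8 g 0.0 q [ 30.  30. -21.  95.  12.  57. -92.]
tcp in bed [  12.5 -334.7  -63.2] rot err to bed [  4.85  24.65 -21.75]
```

View pics/gr.png

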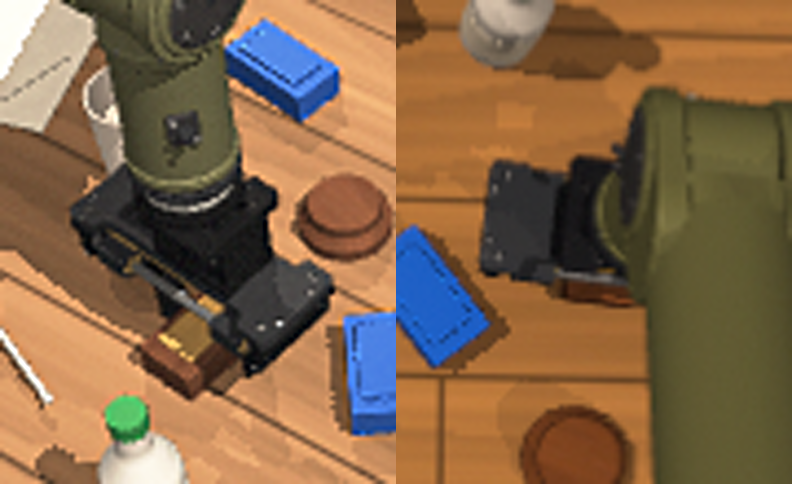

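The hand straddles the plinth (scene crop centre (195,345)), and its neighbours are clear. I close the fingers.

Call:
carry_out(moves=[{"tx": -0.001, "ty": 0.001, "tz": 0.001, "wx": 0, "wy": 0, "wz": 0}, {"tx": -0.001, "ty": 0.001, "tz": 0.001, "wx": 0, "wy": 0, "wz": 0}, {"tx": -0.001, "ty": 0.001, "tz": 0.001, "wx": 0, "wy": 0, "wz": 0}, {"tx": -0.001, "ty": 0.001, "tz": 0.001, "wx": 0, "wy": 0, "wz": 0}, {"tx": -0.001, "ty": 0.001, "tz": 0.001, "wx": 0, "wy": 0, "wz": 0}, {"tx": -0.001, "ty": 0.001, "tz": 0.001, "wx": 0, "wy": 0, "wz": 0}, {"tx": -0.001, "ty": 0.001, "tz": 0.001, "wx": 0, "wy": 0, "wz": 0}, {"tx": -0.001, "ty": 0.001, "tz": 0.001, "wx": 0, "wy": 0, "wz": 0}], hand=-1, grip_force=25)

```text
time: 3.95
tcp_pos: [620.9, -174.0, 6.6]
ee_rot: [180.0, -0.0, -6.2]
ft_force: [-0.5, 0.0, 2.2]
width: 49.7
grip_force: 25.0
```

```bash
python3 g1.py
```

```text
t 3.95 T(mm) [-0.2  0.6 -0.4] W(rad) [ 0.0003 -0.0001 -0.    ] f [-0.5  0.   2.2] w 49.7 g 25.0 q [ 30.  30. -21.  95.  12.  57. -92.]
tcp in bed [  10.5 -335.1  -63.8] rot err to bed [  4.84  24.69 -21.74]
```

Call:
carry_out(moves=[{"tx": 0, "ty": 0, "tz": -0.02, "wx": 0, "wy": 0, "wz": 0}, {"tx": 0, "ty": 0, "tz": -0.06, "wx": 0, "wy": 0, "wz": 0}, {"tx": 0, "ty": 0, "tz": -0.11, "wx": 0, "wy": 0, "wz": 0}, {"tx": 0, "ty": 0, "tz": -0.16, "wx": 0, "wy": 0, "wz": 0}, {"tx": 0, "ty": 0, "tz": -0.2, "wx": 0, "wy": 0, "wz": 0}, {"tx": 0, "ty": 0, "tz": -0.23, "wx": 0, "wy": 0, "wz": 0}, {"tx": 0, "ty": 0, "tz": -0.23, "wx": 0, "wy": 0, "wz": 0}, {"tx": 0, "ty": 0, "tz": -0.23, "wx": 0, "wy": 0, "wz": 0}])

```text
time: 4.95
tcp_pos: [620.1, -173.5, 235.3]
ee_rot: [-180.0, 0.1, -6.2]
ft_force: [-0.2, -0.5, -2.4]
width: 50.0
grip_force: 25.0
```

```bash
python3 - <<'E'
from go import *
delta([475,-50,235],BR*DOWN)
E
```

```text
t 4.95 T(mm) [-157.5 -107.2    0.6] W(rad) [ 0.0834  0.4327 -0.3794] f [-0.2 -0.5 -2.4] w 50.0 g 25.0 q [ 31.  19. -23.  82.   8.  80. -88.]
tcp in bed [ 106.6 -334.4  143.7] rot err to bed [  4.78  24.79 -21.74]
```

Call:
carry_out(moves=[{"tx": -0.04, "ty": -0.027, "tz": 0, "wx": 0.021, "wy": 0.108, "wz": -0.095}, {"tx": -0.079, "ty": -0.054, "tz": 0, "wx": 0.042, "wy": 0.216, "wz": -0.19}, {"tx": -0.118, "ty": -0.08, "tz": 0, "wx": 0.063, "wy": 0.325, "wz": -0.285}, {"tx": -0.1575, "ty": -0.107, "tz": 0, "wx": 0.0834, "wy": 0.4327, "wz": -0.3794}, {"tx": -0.1575, "ty": -0.107, "tz": 0, "wx": 0.0834, "wy": 0.4327, "wz": -0.3794}, {"tx": -0.1575, "ty": -0.107, "tz": 0, "wx": 0.0834, "wy": 0.4327, "wz": -0.3794}, {"tx": -0.1575, "ty": -0.107, "tz": 0, "wx": 0.0834, "wy": 0.4327, "wz": -0.3794}])

```text
time: 5.82
tcp_pos: [490.2, -54.3, 232.2]
ee_rot: [-179.6, -24.5, 15.9]
ft_force: [0.3, 0.8, -1.0]
width: 49.8
grip_force: 25.0
```

```bash
python3 - <<'E'
from go import *
delta(bed([-4,-4,60]),BR*DOWN)
E
```

```text
t 5.83 T(mm) [ -24.5 -179.4  121.3] W(rad) [-0.0068  0.0089  0.0006] f [ 0.3  0.8 -1. ] w 49.8 g 25.0 q [ 21. -17.  -7. 122. -17.  55. -53.]
tcp in bed [  21.7 -184.2  179.9] rot err to bed [-0.39  0.51  0.04]
```

Call:
carry_out(moves=[{"tx": -0.006, "ty": -0.045, "tz": 0.04, "wx": -0.003, "wy": 0.004, "wz": 0}, {"tx": -0.012, "ty": -0.09, "tz": 0.08, "wx": -0.007, "wy": 0.009, "wz": 0}, {"tx": -0.02, "ty": -0.135, "tz": 0.11, "wx": -0.007, "wy": 0.009, "wz": 0}, {"tx": -0.0245, "ty": -0.179, "tz": 0.121, "wx": -0.007, "wy": 0.009, "wz": 0}, {"tx": -0.0245, "ty": -0.179, "tz": 0.121, "wx": -0.007, "wy": 0.009, "wz": 0}, {"tx": -0.0245, "ty": -0.179, "tz": 0.121, "wx": -0.007, "wy": 0.009, "wz": 0}, {"tx": -0.0245, "ty": -0.179, "tz": 0.121, "wx": -0.007, "wy": 0.009, "wz": 0}])

```text
time: 6.7
tcp_pos: [468.1, 124.7, 114.0]
ee_rot: [180.0, -25.1, 15.8]
ft_force: [-0.4, 0.0, -0.5]
width: 49.6
grip_force: 25.0
```

```bash
python3 - <<'E'
from go import *
delta(bed([-4,-4,60]),BR*DOWN)
from h import *
a=manip.snapshot("scene");b=manip.snapshot("top")
cv2.imwrite("pics/pl2.png",np.hstack([crop(a,250,130,100,130,4),crop(b,178,150,100,130,4)]))
E
```

```text
t 6.70 T(mm) [-0.9 -2.   1.1] W(rad) [ 0.0011 -0.002  -0.0023] f [-0.4  0.  -0.5] w 49.6 g 25.0 q [ 12. -15. -28. 133. -12.  35. -82.]
tcp in bed [-3.1 -6.  61.1] rot err to bed [ 0.07 -0.12 -0.13]
```

View pics/pl2.png

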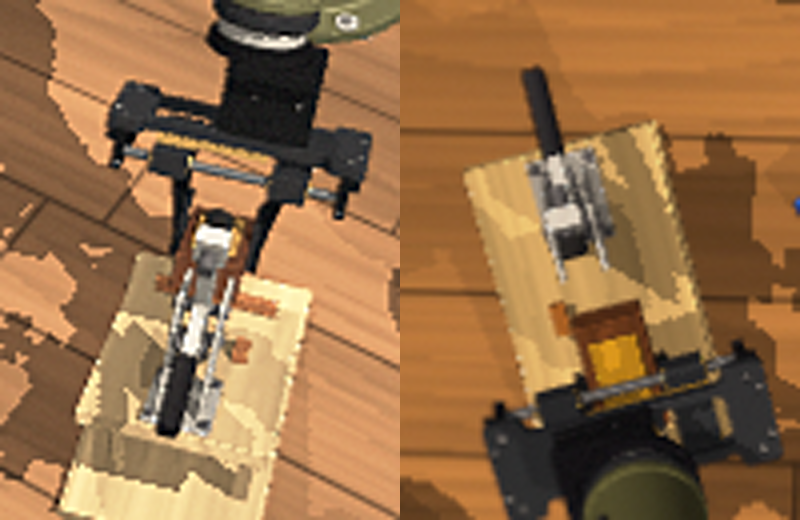

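Gripper with plinth hovers square over the seat; plinth's upper edge at top (229,228), right of the stop. Check the in-hand offset by that edge, then lower.

```bash
python3 - <<'E'
from go import *
from h import *
b=pickle.load(open("d0.pkl","rb"))["top"]
for off in (4,8,12): print(off,proj(b,bed([-3.1+off+45,-6,84])[None]))
delta(bed([-4,-4,14]),BR*DOWN)
E
```

```text
4 [[229.63404783 231.24855747]]
8 [[229.27959678 229.96965584]]
12 [[228.92445288 228.687806  ]]
t 6.80 T(mm) [-0.7 -1.8 46.9] W(rad) [ 0.0009 -0.0017 -0.0021] f [ 0.2  0.8 -1.3] w 49.6 g 25.0 q [ 12. -15. -28. 134. -12.  35. -82.]
tcp in bed [-3.4 -5.7 60.9] rot err to bed [ 0.05 -0.1  -0.12]
```

Call:
carry_out(moves=[{"tx": -0.001, "ty": -0.002, "tz": 0.015, "wx": 0, "wy": -0.002, "wz": 0}, {"tx": -0.001, "ty": -0.002, "tz": 0.03, "wx": 0, "wy": -0.002, "wz": 0}, {"tx": -0.001, "ty": -0.002, "tz": 0.042, "wx": 0, "wy": -0.002, "wz": 0}, {"tx": -0.001, "ty": -0.002, "tz": 0.047, "wx": 0, "wy": -0.002, "wz": 0}, {"tx": -0.001, "ty": -0.002, "tz": 0.047, "wx": 0, "wy": -0.002, "wz": 0}, {"tx": -0.001, "ty": -0.002, "tz": 0.047, "wx": 0, "wy": -0.002, "wz": 0}])

```text
time: 7.55
tcp_pos: [485.0, 133.0, 70.6]
ee_rot: [180.0, -25.0, 15.9]
ft_force: [-0.4, 0.1, -1.6]
width: 49.9
grip_force: 25.0
```

```bash
python3 - <<'E'
from go import *
delta(bed([-4,-4,7]),BR*DOWN)
E
```

```text
t 7.55 T(mm) [0.6 1.4 6.9] W(rad) [0.0002 0.0006 0.0001] f [-0.4  0.1 -1.6] w 49.9 g 25.0 q [ 14.  -8. -32. 134.  -7.  28. -87.]
tcp in bed [-4.6 -2.6 13.9] rot err to bed [0.01 0.04 0.01]
```

Call:
carry_out(moves=[{"tx": 0.001, "ty": 0.001, "tz": 0.003, "wx": 0, "wy": 0, "wz": 0}, {"tx": 0.001, "ty": 0.001, "tz": 0.005, "wx": 0, "wy": 0, "wz": 0}, {"tx": 0.001, "ty": 0.001, "tz": 0.007, "wx": 0, "wy": 0, "wz": 0}, {"tx": 0.001, "ty": 0.001, "tz": 0.007, "wx": 0, "wy": 0, "wz": 0}])

```text
time: 8.05
tcp_pos: [488.7, 133.1, 64.1]
ee_rot: [-180.0, -24.9, 15.9]
ft_force: [0.5, 0.5, -0.9]
width: 49.6
grip_force: 25.0
```

```bash
cat > s.py <<'E'
from go import *
s,R,p=st();delta(bed([-8,-1,6]),BR*DOWN);print('f in bed',BR.inv().apply(s['ft_force']).round(1))
E
python3 s.py
```

```text
t 8.05 T(mm) [-3.8 -2.5  0.5] W(rad) [-0.0001  0.0016  0.0001] f [ 0.5  0.5 -0.9] w 49.6 g 25.0 q [ 14.  -6. -32. 134.  -5.  27. -88.]
tcp in bed [-4.2 -3.5  6.5] rot err to bed [-0.01  0.09  0.  ]
f in bed [ 0.2  0.4 -1.1]
```

Call:
carry_out(moves=[{"tx": 0, "ty": 0, "tz": 0.001, "wx": 0, "wy": 0, "wz": 0}, {"tx": 0, "ty": 0, "tz": 0.002, "wx": 0, "wy": 0, "wz": 0}, {"tx": 0, "ty": 0, "tz": 0.002, "wx": 0, "wy": 0, "wz": 0}])

```text
time: 8.43
tcp_pos: [489.2, 133.3, 63.6]
ee_rot: [179.9, -24.9, 15.9]
ft_force: [-16.9, -3.6, 20.4]
width: 49.5
grip_force: 25.0
```

```bash
python3 s.py
```

```text
t 8.43 T(mm) [-4.1 -2.5 -0.2] W(rad) [0.0009 0.0025 0.0008] f [-16.9  -3.6  20.4] w 49.5 g 25.0 q [ 14.  -6. -32. 134.  -5.  27. -88.]
tcp in bed [-3.9 -3.5  5.8] rot err to bed [0.05 0.14 0.04]
f in bed [-7.   1.1 25.8]
```

Call:
carry_out(moves=[{"tx": -0.001, "ty": -0.001, "tz": -0.001, "wx": 0, "wy": 0, "wz": 0}, {"tx": -0.002, "ty": -0.002, "tz": -0.001, "wx": 0, "wy": 0, "wz": 0}, {"tx": -0.003, "ty": -0.002, "tz": -0.001, "wx": 0, "wy": 0, "wz": 0}, {"tx": -0.003, "ty": -0.002, "tz": -0.001, "wx": 0, "wy": 0, "wz": 0}])

```text
time: 8.93
tcp_pos: [486.8, 134.6, 62.8]
ee_rot: [180.0, -25.0, 15.9]
ft_force: [-0.2, -0.2, 3.0]
width: 50.0
grip_force: 25.0
```

```bash
python3 s.py
```

```text
t 8.93 T(mm) [-2.  -0.6 -0.1] W(rad) [ 0.0001 -0.0005  0.0002] f [-0.2 -0.2  3. ] w 50.0 g 25.0 q [ 14.  -7. -32. 134.  -5.  27. -88.]
tcp in bed [-6.  -1.6  5.9] rot err to bed [ 0.   -0.03  0.01]
f in bed [ 1.  -0.1  2.8]
```

Call:
carry_out(moves=[{"tx": -0.001, "ty": 0, "tz": 0, "wx": 0, "wy": 0, "wz": 0}, {"tx": -0.002, "ty": -0.001, "tz": 0, "wx": 0, "wy": 0, "wz": 0}, {"tx": -0.003, "ty": -0.001, "tz": 0, "wx": 0, "wy": 0, "wz": 0}, {"tx": -0.003, "ty": -0.001, "tz": 0, "wx": 0, "wy": 0, "wz": 0}])

```text
time: 9.43
tcp_pos: [485.2, 134.7, 62.3]
ee_rot: [180.0, -25.2, 15.9]
ft_force: [6.1, -1.2, 0.9]
width: 49.7
grip_force: 25.0
```

```bash
python3 s.py
```

```text
t 9.43 T(mm) [-0.4 -0.1  0.1] W(rad) [ 0.0007 -0.0034 -0.    ] f [ 6.1 -1.2  0.9] w 49.7 g 25.0 q [ 14.  -7. -32. 134.  -5.  26. -88.]
tcp in bed [-7.6 -1.1  6.1] rot err to bed [ 0.04 -0.2  -0.  ]
f in bed [ 5.4 -2.8 -1.5]
```

Call:
carry_out(moves=[{"tx": 0, "ty": -0.001, "tz": 0.0005, "wx": 0, "wy": 0, "wz": 0}, {"tx": -0.0005, "ty": -0.0015, "tz": 0.001, "wx": 0, "wy": 0, "wz": 0}, {"tx": -0.0005, "ty": -0.0015, "tz": 0.001, "wx": 0, "wy": 0, "wz": 0}])

```text
time: 9.8
tcp_pos: [485.3, 134.9, 62.1]
ee_rot: [179.9, -25.2, 15.9]
ft_force: [-0.5, -7.1, 14.1]
width: 49.5
grip_force: 25.0
```

```bash
python3 s.py
```

```text
t 9.80 T(mm) [-0.5  0.1 -0.2] W(rad) [ 0.0025 -0.0036 -0.0005] f [-0.5 -7.1 14.1] w 49.5 g 25.0 q [ 14.  -7. -32. 134.  -5.  26. -89.]
tcp in bed [-7.5 -0.9  5.8] rot err to bed [ 0.15 -0.21 -0.03]
f in bed [ 3.7 -6.7 13.8]
```

Call:
carry_out(moves=[{"tx": 0, "ty": 0, "tz": 0, "wx": 0, "wy": 0, "wz": 0}, {"tx": 0, "ty": 0, "tz": 0, "wx": 0, "wy": 0, "wz": 0}, {"tx": 0, "ty": 0, "tz": 0, "wx": 0, "wy": 0, "wz": 0}])

```text
time: 10.18
tcp_pos: [485.3, 134.9, 62.1]
ee_rot: [179.9, -25.2, 15.9]
ft_force: [-1.1, -7.1, 14.4]
width: 49.9
grip_force: 25.0
```

Call:
carry_out(moves=[{"tx": 0, "ty": 0, "tz": 0, "wx": 0, "wy": 0, "wz": 0}, {"tx": 0, "ty": 0, "tz": 0, "wx": 0, "wy": 0, "wz": 0}, {"tx": 0, "ty": 0, "tz": 0, "wx": 0, "wy": 0, "wz": 0}, {"tx": 0, "ty": 0, "tz": -0.015, "wx": 0, "wy": 0, "wz": 0}, {"tx": 0, "ty": 0, "tz": -0.04, "wx": 0, "wy": 0, "wz": 0}, {"tx": 0, "ty": 0, "tz": -0.08, "wx": 0, "wy": 0, "wz": 0}, {"tx": 0, "ty": 0, "tz": -0.11, "wx": 0, "wy": 0, "wz": 0}, {"tx": 0, "ty": 0, "tz": -0.11, "wx": 0, "wy": 0, "wz": 0}], hand=0.6)

```text
time: 11.18
tcp_pos: [452.5, 141.2, 138.9]
ee_rot: [-179.5, -23.7, 16.9]
ft_force: [-0.9, 0.6, 0.5]
width: 69.7
grip_force: 0.0
```

```bash
python3 s.py
```

```text
t 11.18 T(mm) [-4.2 16.4 81.9] W(rad) [-0.0162  0.0236  0.0165] f [-0.9  0.6  0.5] w 69.7 g 0.0 q [ -3. -17. -16. 132.  -7.  41. -88.]
tcp in bed [-2.2 14.1 88. ] rot err to bed [-0.93  1.35  0.95]
f in bed [-0.4  0.8  0.7]
```

```bash
cat >> go.py <<'E'
H=Ro.from_euler('z',15.9,degrees=True); VT=H*DOWN
def lev(th,r=85,dy=0):   # grip point, world
    a=np.radians(5)+th; piv=BP+BR.apply([124,dy,86]); return piv+H.apply([r*np.cos(a),0,r*np.sin(a)])
def head(h,y,z): return np.array([BP[0],BP[1],0])+H.apply([h,y,z])
E
python3 - <<'E'
from go import *; from h import *
d=pickle.load(open("d0.pkl","rb"));S,T=d["scene"],d["top"]
pr=[lev(0,r) for r in(48,85,112)];print(np.round(pr,1))
for n,c in d.items(): print(n,proj(c,pr).round(1).tolist())
for c,(x,y,w,h) in((T,(205,164,18,24)),(S,(285,214,18,30))):
    g=c["frame"][y:y+h,x:x+w].max(2);m=(g<60).astype(np.uint8)
    k=max(cv2.findContours(m,0,2)[0],key=cv2.contourArea);M=cv2.moments(k)
    print(M['m10']/M['m00']+x,M['m01']/M['m00']+y,(cv2.boxPoints(cv2.minAreaRect(k))+[x,y]).round(1).tolist())
f=manip.snapshot("top");pickle.dump(f,open("t1.pkl","wb"))
delta(head(-40,-150,190),BR*DOWN)
delta(head(40,-150,300),VT)
E
```

```text
[[613.1 172.2 194.5]
 [648.6 182.3 197.8]
 [674.4 189.7 200.1]]
scene [[296.3, 218.6], [293.3, 229.1], [291.1, 237.0]]
top [[216.1, 189.5], [212.8, 176.4], [210.3, 166.9]]
213.32142857142858 177.359126984127 [[208.2, 167.7], [213.1, 166.5], [218.2, 186.9], [213.3, 188.2]]
293.8 228.34259259259258 [[288.6, 237.7], [293.3, 217.9], [298.9, 219.2], [294.2, 239.0]]
t 11.22 T(mm) [ 17.7 159.8 -48.5] W(rad) [-0.0074  0.0241  0.0117] f [-0.3  3.7  0.4] w 69.5 g 0.0 q [ -1. -17. -18. 132.  -7.  41. -88.]
tcp in bed [-2.   9.9 87.8] rot err to bed [-0.43  1.38  0.67]
t 11.22 T(mm) [ 135.1  160.7 -117.3] W(rad) [-0.0048 -0.4123  0.0131] f [-0.3  3.7  0.4] w 69.5 g 0.0 q [ -1. -17. -18. 132.  -7.  41. -88.]
tcp in bed [-2.   9.9 87.8] rot err to bed [-0.43  1.38  0.67]
```

Call:
carry_out(moves=[{"tx": 0.006, "ty": 0.053, "tz": -0.016, "wx": 0, "wy": 0, "wz": 0.012}, {"tx": 0.012, "ty": 0.107, "tz": -0.032, "wx": 0, "wy": 0, "wz": 0.012}, {"tx": 0.018, "ty": 0.16, "tz": -0.048, "wx": 0, "wy": -0.05, "wz": 0.012}, {"tx": 0.05, "ty": 0.16, "tz": -0.067, "wx": 0, "wy": -0.16, "wz": 0.012}, {"tx": 0.09, "ty": 0.16, "tz": -0.09, "wx": -0.003, "wy": -0.28, "wz": 0.012}, {"tx": 0.135, "ty": 0.161, "tz": -0.117, "wx": -0.005, "wy": -0.412, "wz": 0.013}, {"tx": 0.135, "ty": 0.161, "tz": -0.117, "wx": -0.005, "wy": -0.412, "wz": 0.013}, {"tx": 0.135, "ty": 0.161, "tz": -0.117, "wx": -0.005, "wy": -0.412, "wz": 0.013}], hand=-0.1)

```text
time: 12.22
tcp_pos: [572.8, -4.5, 296.0]
ee_rot: [179.8, 0.3, 15.0]
ft_force: [-0.5, -0.6, -0.3]
width: 39.0
grip_force: 0.0
```

```bash
python3 - <<'E'
from go import *; from h import *
delta(lev(0)+[0,0,90],VT)
a=manip.snapshot("scene");b=manip.snapshot("top");pickle.dump({"scene":a,"top":b},open("d1.pkl","wb"))
cv2.imwrite("pics/home.png",np.hstack([crop(a,260,165,72,100,5.5),crop(b,188,160,72,110,5)[:550]]))
E
```

```text
t 12.22 T(mm) [ 121.6 -160.9    7.2] W(rad) [ 0.0028  0.0054 -0.0155] f [-0.5 -0.6 -0.3] w 39.0 g 0.0 q [  0.   8.  -3.  88.   1.  85. -78.]
tcp in bed [ 133.  -158.9  198.4] rot err to bed [ 0.35 25.31 -0.84]
```

View pics/home.png

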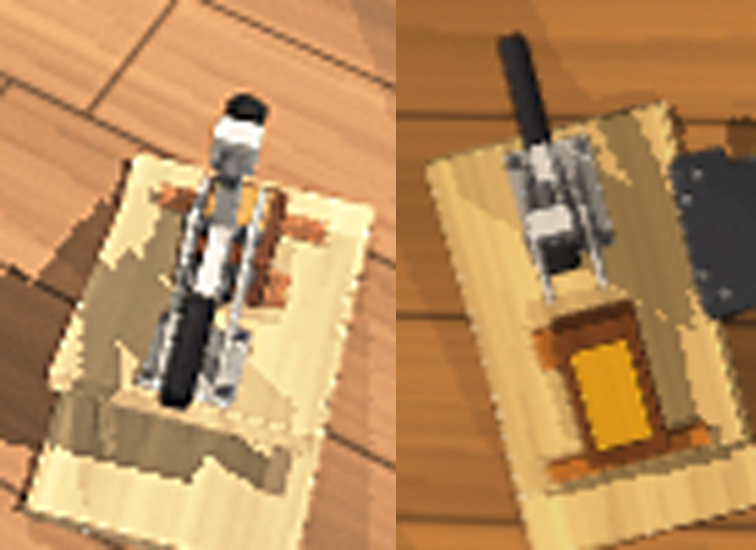

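The plinth lies home: it touches the lip at the bottom (top crop (630,455)) and the stop at (545,350), and it is square. Next, over the lever grip.

Call:
carry_out(moves=[{"tx": 0.05, "ty": -0.035, "tz": 0, "wx": 0.003, "wy": 0.005, "wz": -0.015}, {"tx": 0.1, "ty": -0.07, "tz": 0, "wx": 0.003, "wy": 0.005, "wz": -0.015}, {"tx": 0.122, "ty": -0.12, "tz": 0.003, "wx": 0.003, "wy": 0.005, "wz": -0.015}, {"tx": 0.122, "ty": -0.161, "tz": 0.007, "wx": 0.003, "wy": 0.005, "wz": -0.015}, {"tx": 0.122, "ty": -0.161, "tz": 0.007, "wx": 0.003, "wy": 0.005, "wz": -0.015}, {"tx": 0.122, "ty": -0.161, "tz": 0.007, "wx": 0.003, "wy": 0.005, "wz": -0.015}, {"tx": 0.122, "ty": -0.161, "tz": 0.007, "wx": 0.003, "wy": 0.005, "wz": -0.015}])

```text
time: 13.2
tcp_pos: [649.1, 181.5, 290.9]
ee_rot: [179.9, -0.2, 15.8]
ft_force: [0.6, 0.0, -0.2]
width: 39.4
grip_force: 0.0
```

```bash
python3 - <<'E'
from go import *; from h import *
delta(lev(0)-[0,0,19],VT)
T=pickle.load(open("d1.pkl","rb"))["top"]
x,y,w,h=218,222,30,32
f=cv2.cvtColor(T["frame"],cv2.COLOR_RGB2HSV)[y:y+h,x:x+w]
m=((f[...,0]>17)&(f[...,0]<32)&(f[...,1]>190)&(f[...,2]>130)).astype(np.uint8)
k=max(cv2.findContours(m,0,2)[0],key=cv2.contourArea);M=cv2.moments(k)
c=[M['m10']/M['m00']+x,M['m01']/M['m00']+y]
print(c,cv2.minAreaRect(k),'pred home',proj(T,[bed([0,0,33.6])]),'+x10',proj(T,[bed([10,0,33.6])]))
E
```

```text
t 13.20 T(mm) [ -0.7  -1.1 112.1] W(rad) [ 0.0014 -0.0036 -0.0015] f [ 0.6  0.  -0.2] w 39.4 g 0.0 q [-12.  20.  -8.  73.   3.  87. -94.]
tcp in bed [243.5  -0.9 141.2] rot err to bed [ 0.1  24.8  -0.07]
[230.65151515151516, 238.5328282828283] ((12.6509428024292, 16.528301239013672), (19.779918670654297, 11.400925636291504), 74.05460357666016) pred home [[230.55358376 239.16798468]] +x10 [[229.71035343 236.14345182]]
```

Call:
carry_out(moves=[{"tx": -0.001, "ty": -0.001, "tz": 0.04, "wx": 0, "wy": 0, "wz": 0}, {"tx": -0.001, "ty": -0.001, "tz": 0.075, "wx": 0, "wy": 0, "wz": 0}, {"tx": -0.001, "ty": -0.001, "tz": 0.1, "wx": 0, "wy": 0, "wz": 0}, {"tx": -0.001, "ty": -0.001, "tz": 0.111, "wx": 0, "wy": 0, "wz": 0}, {"tx": -0.001, "ty": -0.001, "tz": 0.111, "wx": 0, "wy": 0, "wz": 0}, {"tx": -0.001, "ty": -0.001, "tz": 0.111, "wx": 0, "wy": 0, "wz": 0}])

```text
time: 13.95
tcp_pos: [648.9, 184.9, 181.1]
ee_rot: [180.0, -0.3, 16.0]
ft_force: [-0.2, -0.0, 0.1]
width: 39.0
grip_force: 0.0
```

Call:
carry_out(moves=[{"tx": 0, "ty": 0, "tz": 0, "wx": 0, "wy": 0, "wz": 0}, {"tx": 0, "ty": 0, "tz": 0, "wx": 0, "wy": 0, "wz": 0}, {"tx": 0, "ty": 0, "tz": 0, "wx": 0, "wy": 0, "wz": 0}, {"tx": 0, "ty": 0, "tz": 0, "wx": 0, "wy": 0, "wz": 0}, {"tx": 0, "ty": 0, "tz": 0, "wx": 0, "wy": 0, "wz": 0}], hand=-1, grip_force=15)

```text
time: 14.58
tcp_pos: [649.1, 182.3, 179.9]
ee_rot: [179.8, -0.2, 15.9]
ft_force: [0.7, -6.0, 2.0]
width: 16.0
grip_force: 15.0
```

```bash
cat > l.py <<'E'
from go import *
s,R,p=st()
g=p+R.apply([0,0,-19]); v=H.inv().apply(g-lev(0,0)); th=np.arctan2(v[2],v[0])-np.radians(5)
print('theta est',th.round(3),'r',np.hypot(v[0],v[2]).round(1),'side',v[1].round(1),'f head',H.inv().apply(s['ft_force']).round(1),'w',s['width'])
import sys
for t in map(float,sys.argv[1:]): print(t,end=' ');delta(lev(t)-[0,0,19],VT)
E
python3 l.py 0
```

```text
theta est 0.013 r 85.5 side -0.1 f head [-1. -6.  2.] w 15.967644869544332
0.0 t 14.57 T(mm) [-0.5 -0.2  1.1] W(rad) [ 0.0033 -0.0037 -0.0002] f [ 0.7 -6.   2. ] w 16.0 g 15.0 q [-12.  23.  -8.  83.   3.  75. -94.]
tcp in bed [196.7  -0.2  40.5] rot err to bed [ 0.19 24.79  0.03]
```

Call:
carry_out(moves=[{"tx": -0.0012, "ty": 0, "tz": -0.008, "wx": 0, "wy": 0, "wz": 0}, {"tx": -0.0032, "ty": 0, "tz": -0.0167, "wx": 0, "wy": 0, "wz": 0}, {"tx": -0.0096, "ty": 0, "tz": -0.0324, "wx": 0, "wy": 0, "wz": 0}, {"tx": -0.019, "ty": 0, "tz": -0.0465, "wx": 0, "wy": 0, "wz": 0}, {"tx": -0.031, "ty": 0, "tz": -0.0585, "wx": 0, "wy": 0, "wz": 0}, {"tx": -0.0452, "ty": 0, "tz": -0.0679, "wx": 0, "wy": 0, "wz": 0}, {"tx": -0.0609, "ty": 0, "tz": -0.0742, "wx": 0, "wy": 0, "wz": 0}, {"tx": -0.0609, "ty": 0, "tz": -0.0742, "wx": 0, "wy": 0, "wz": 0}], grip_force=25)

```text
time: 15.58
tcp_pos: [589.4, 165.3, 254.0]
ee_rot: [179.8, -0.2, 15.9]
ft_force: [-0.6, -5.4, 1.9]
width: 15.8
grip_force: 25.0
```

```bash
python3 l.py 1.2 1.3 1.4 1.5 1.6 1.7 1.8 1.9 1.93 | grep -v bed
```

```text
theta est 1.212 r 85.8 side -0.1 f head [-2.1 -5.   1.9] w 15.846427036609983
1.2 t 15.57 T(mm) [ 0.7 -0.2  1. ] W(rad) [ 0.0032 -0.0033 -0.0007] f [-0.6 -5.4  1.9] w 15.8 g 25.0 q [-11.  13.  -9.  86.   2.  81. -94.]
1.3 t 15.57 T(mm) [-7.6 -0.2 -1. ] W(rad) [ 0.0032 -0.0033 -0.0007] f [-0.6 -5.4  1.9] w 15.8 g 25.0 q [-11.  13.  -9.  86.   2.  81. -94.]
1.4 t 15.57 T(mm) [-16.   -0.2  -2.1] W(rad) [ 0.0032 -0.0033 -0.0007] f [-0.6 -5.4  1.9] w 15.8 g 25.0 q [-11.  13.  -9.  86.   2.  81. -94.]
1.5 t 15.57 T(mm) [-24.5  -0.2  -2.4] W(rad) [ 0.0032 -0.0033 -0.0007] f [-0.6 -5.4  1.9] w 15.8 g 25.0 q [-11.  13.  -9.  86.   2.  81. -94.]
1.6 t 15.57 T(mm) [-33.   -0.2  -1.9] W(rad) [ 0.0032 -0.0033 -0.0007] f [-0.6 -5.4  1.9] w 15.8 g 25.0 q [-11.  13.  -9.  86.   2.  81. -94.]
1.7 t 15.57 T(mm) [-41.4  -0.2  -0.5] W(rad) [ 0.0032 -0.0033 -0.0007] f [-0.6 -5.4  1.9] w 15.8 g 25.0 q [-11.  13.  -9.  86.   2.  81. -94.]
1.8 t 15.57 T(mm) [-49.6  -0.2   1.7] W(rad) [ 0.0032 -0.0033 -0.0007] f [-0.6 -5.4  1.9] w 15.8 g 25.0 q [-11.  13.  -9.  86.   2.  81. -94.]
1.9 t 15.57 T(mm) [-57.5  -0.2   4.7] W(rad) [ 0.0032 -0.0033 -0.0007] f [-0.6 -5.4  1.9] w 15.8 g 25.0 q [-11.  13.  -9.  86.   2.  81. -94.]
1.93 t 15.57 T(mm) [-59.8  -0.2   5.8] W(rad) [ 0.0032 -0.0033 -0.0007] f [-0.6 -5.4  1.9] w 15.8 g 25.0 q [-11.  13.  -9.  86.   2.  81. -94.]
```

Call:
carry_out(moves=[{"tx": -0.0083, "ty": 0, "tz": -0.002, "wx": 0, "wy": 0, "wz": 0}, {"tx": -0.0167, "ty": 0, "tz": -0.0031, "wx": 0, "wy": 0, "wz": 0}, {"tx": -0.0252, "ty": 0, "tz": -0.0034, "wx": 0, "wy": 0, "wz": 0}, {"tx": -0.0337, "ty": 0, "tz": -0.0029, "wx": 0, "wy": 0, "wz": 0}, {"tx": -0.0421, "ty": 0, "tz": -0.0015, "wx": 0, "wy": 0, "wz": 0}, {"tx": -0.0503, "ty": 0, "tz": 0.0007, "wx": 0, "wy": 0, "wz": 0}, {"tx": -0.055, "ty": 0, "tz": 0.0024, "wx": 0, "wy": 0, "wz": 0}, {"tx": -0.058, "ty": 0, "tz": 0.0037, "wx": 0, "wy": 0, "wz": 0}, {"tx": -0.058, "ty": 0, "tz": 0.0037, "wx": 0, "wy": 0, "wz": 0}])

```text
time: 16.7
tcp_pos: [536.9, 150.3, 252.7]
ee_rot: [179.8, -0.7, 15.9]
ft_force: [3.5, -5.3, 8.0]
width: 15.9
grip_force: 25.0
```

```bash
python3 l.py 1.9 1.95
```

```text
theta est 1.855 r 87.3 side -0.1 f head [ 1.9 -6.1  8. ] w 15.89635088162699
1.9 t 16.70 T(mm) [-2.9 -0.2  3.6] W(rad) [ 0.0031 -0.0117 -0.0006] f [ 3.5 -5.3  8. ] w 15.9 g 25.0 q [-10.   6.  -9.  94.   1.  79. -93.]
tcp in bed [121.8  -0.2 155.8] rot err to bed [ 0.18 24.33  0.  ]
1.95 t 16.70 T(mm) [-6.8 -0.2  5.3] W(rad) [ 0.0031 -0.0117 -0.0006] f [ 3.5 -5.3  8. ] w 15.9 g 25.0 q [-10.   6.  -9.  94.   1.  79. -93.]
tcp in bed [121.8  -0.2 155.8] rot err to bed [ 0.18 24.33  0.  ]
```

Call:
carry_out(moves=[{"tx": -0.003, "ty": 0, "tz": 0.0015, "wx": 0, "wy": 0, "wz": 0}, {"tx": -0.005, "ty": 0, "tz": 0.003, "wx": 0, "wy": 0, "wz": 0}, {"tx": -0.005, "ty": 0, "tz": 0.003, "wx": 0, "wy": 0, "wz": 0}])

```text
time: 17.08
tcp_pos: [531.8, 148.9, 250.5]
ee_rot: [179.8, -0.6, 15.9]
ft_force: [1.9, -6.3, 11.6]
width: 15.8
grip_force: 25.0
```

```bash
python3 l.py 1.9
```

```text
theta est 1.921 r 87.4 side -0.1 f head [ 0.1 -6.6 11.6] w 15.791676834862885
1.9 t 17.07 T(mm) [ 2.4 -0.2  1.5] W(rad) [ 0.0032 -0.0113 -0.0006] f [ 1.9 -6.3 11.6] w 15.8 g 25.0 q [-10.   6.  -9.  95.   1.  79. -93.]
tcp in bed [116.1  -0.2 156.1] rot err to bed [ 0.19 24.35  0.  ]
```

Call:
carry_out(moves=[{"tx": -0.0015, "ty": 0, "tz": 0.001, "wx": 0, "wy": 0, "wz": 0}, {"tx": -0.003, "ty": 0, "tz": 0.002, "wx": 0, "wy": 0, "wz": 0}, {"tx": -0.003, "ty": 0, "tz": 0.002, "wx": 0, "wy": 0, "wz": 0}])

```text
time: 17.45
tcp_pos: [528.7, 148.0, 249.0]
ee_rot: [179.8, -0.6, 15.9]
ft_force: [-0.6, -6.6, 13.8]
width: 15.9
grip_force: 25.0
```

```bash
python3 l.py 1.9
```

```text
theta est 1.962 r 87.5 side -0.1 f head [-2.4 -6.2 13.8] w 15.856621125143834
1.9 t 17.45 T(mm) [ 5.7 -0.2 -0. ] W(rad) [ 0.0033 -0.011  -0.0006] f [-0.6 -6.6 13.8] w 15.9 g 25.0 q [-10.   5.  -9.  96.   1.  78. -93.]
tcp in bed [112.5  -0.2 156.1] rot err to bed [1.900e-01 2.437e+01 1.000e-02]
```

Call:
carry_out(moves=[{"tx": 0, "ty": 0, "tz": 0, "wx": 0, "wy": 0, "wz": 0}, {"tx": 0, "ty": 0, "tz": 0, "wx": 0, "wy": 0, "wz": 0}, {"tx": 0, "ty": 0, "tz": 0, "wx": 0, "wy": 0, "wz": 0}, {"tx": 0, "ty": 0, "tz": -0.03, "wx": 0, "wy": 0, "wz": 0}, {"tx": 0, "ty": 0, "tz": -0.06, "wx": 0, "wy": 0, "wz": 0}, {"tx": 0, "ty": 0, "tz": -0.09, "wx": 0, "wy": 0, "wz": 0}, {"tx": 0, "ty": 0, "tz": -0.09, "wx": 0, "wy": 0, "wz": 0}, {"tx": 0.03, "ty": 0.06, "tz": -0.09, "wx": 0, "wy": 0, "wz": 0}, {"tx": 0.06, "ty": 0.12, "tz": -0.09, "wx": 0, "wy": 0, "wz": 0}, {"tx": 0.08, "ty": 0.17, "tz": -0.09, "wx": 0, "wy": 0, "wz": 0}, {"tx": 0.08, "ty": 0.17, "tz": -0.09, "wx": 0, "wy": 0, "wz": 0}], hand=-0.1)

```text
time: 18.82
tcp_pos: [650.5, 2.1, 330.8]
ee_rot: [179.9, 0.1, 15.5]
ft_force: [-0.6, 0.5, -0.3]
width: 39.4
grip_force: 0.0
```

```bash
python3 - <<'E'
from go import *; from h import *
delta(lev(1.9)+[0,0,80],VT)
a=manip.snapshot("scene");b=manip.snapshot("top");pickle.dump({"scene":a,"top":b},open("d2.pkl","wb"))
cv2.imwrite("pics/lock.png",np.hstack([crop(a,260,155,72,100,5.5),crop(b,188,160,72,110,5)[:550]]))
print(proj(a,[lev(1.9,r) for r in(48,112)]),proj(b,[lev(1.9,r) for r in(48,112)]))
E
```

```text
t 18.82 T(mm) [ -72.8 -173.3  -17.5] W(rad) [ 0.0019  0.0025 -0.0069] f [-0.6  0.5 -0.3] w 39.4 g 0.0 q [ -1.  17.  -2.  73.   1.  90. -77.]
tcp in bed [ 217.  -173.9  197.6] rot err to bed [ 0.2  25.14 -0.37]
[[303.07174859 190.59665076]
 [307.50484775 169.31392275]] [[221.0644861  212.21573721]
 [221.90846251 220.5122637 ]]
```

View pics/lock.png

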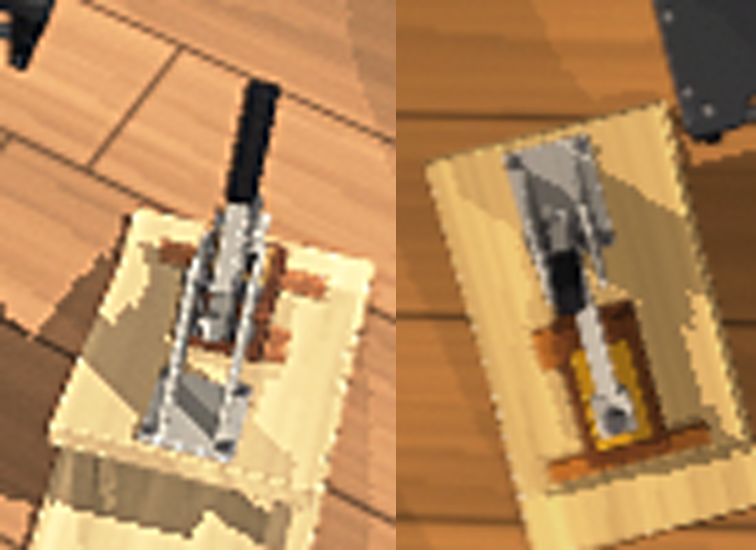

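The clamp is locked: the lever tip shows at scene (307.5,170.5), against a prediction of (307.5,169.3) for 1.90 rad. The arm lies on the plate and the hand is clear. I wait over 3 s.

Call:
carry_out(moves=[{"tx": 0, "ty": 0, "tz": 0, "wx": 0, "wy": 0, "wz": 0}, {"tx": 0, "ty": 0, "tz": 0, "wx": 0, "wy": 0, "wz": 0}, {"tx": 0, "ty": 0, "tz": 0, "wx": 0, "wy": 0, "wz": 0}, {"tx": 0, "ty": 0, "tz": 0, "wx": 0, "wy": 0, "wz": 0}, {"tx": 0, "ty": 0, "tz": 0, "wx": 0, "wy": 0, "wz": 0}, {"tx": 0, "ty": 0, "tz": 0, "wx": 0, "wy": 0, "wz": 0}, {"tx": 0, "ty": 0, "tz": 0, "wx": 0, "wy": 0, "wz": 0}, {"tx": 0, "ty": 0, "tz": 0, "wx": 0, "wy": 0, "wz": 0}, {"tx": 0, "ty": 0, "tz": 0, "wx": 0, "wy": 0, "wz": 0}, {"tx": 0, "ty": 0, "tz": 0, "wx": 0, "wy": 0, "wz": 0}, {"tx": 0, "ty": 0, "tz": 0, "wx": 0, "wy": 0, "wz": 0}, {"tx": 0, "ty": 0, "tz": 0, "wx": 0, "wy": 0, "wz": 0}, {"tx": 0, "ty": 0, "tz": 0, "wx": 0, "wy": 0, "wz": 0}, {"tx": 0, "ty": 0, "tz": 0, "wx": 0, "wy": 0, "wz": 0}, {"tx": 0, "ty": 0, "tz": 0, "wx": 0, "wy": 0, "wz": 0}, {"tx": 0, "ty": 0, "tz": 0, "wx": 0, "wy": 0, "wz": 0}])

```text
time: 20.92
tcp_pos: [649.4, 8.5, 334.7]
ee_rot: [180.0, -0.2, 16.0]
ft_force: [-0.0, -0.4, -0.3]
width: 39.2
grip_force: 0.0
```

Call:
carry_out(moves=[{"tx": 0, "ty": 0, "tz": 0, "wx": 0, "wy": 0, "wz": 0}, {"tx": 0, "ty": 0, "tz": 0, "wx": 0, "wy": 0, "wz": 0}, {"tx": 0, "ty": 0, "tz": 0, "wx": 0, "wy": 0, "wz": 0}, {"tx": 0, "ty": 0, "tz": 0, "wx": 0, "wy": 0, "wz": 0}, {"tx": 0, "ty": 0, "tz": 0, "wx": 0, "wy": 0, "wz": 0}, {"tx": 0, "ty": 0, "tz": 0, "wx": 0, "wy": 0, "wz": 0}, {"tx": 0, "ty": 0, "tz": 0, "wx": 0, "wy": 0, "wz": 0}, {"tx": 0, "ty": 0, "tz": 0, "wx": 0, "wy": 0, "wz": 0}, {"tx": 0, "ty": 0, "tz": 0, "wx": 0, "wy": 0, "wz": 0}, {"tx": 0, "ty": 0, "tz": 0, "wx": 0, "wy": 0, "wz": 0}, {"tx": 0, "ty": 0, "tz": 0, "wx": 0, "wy": 0, "wz": 0}, {"tx": 0, "ty": 0, "tz": 0, "wx": 0, "wy": 0, "wz": 0}, {"tx": 0, "ty": 0, "tz": 0, "wx": 0, "wy": 0, "wz": 0}, {"tx": 0, "ty": 0, "tz": 0, "wx": 0, "wy": 0, "wz": 0}, {"tx": 0, "ty": 0, "tz": 0, "wx": 0, "wy": 0, "wz": 0}, {"tx": 0, "ty": 0, "tz": 0, "wx": 0, "wy": 0, "wz": 0}])

```text
time: 22.92
tcp_pos: [649.4, 8.5, 334.7]
ee_rot: [180.0, -0.2, 16.0]
ft_force: [0.6, 0.2, 0.4]
width: 39.0
grip_force: 0.0
```

```bash
python3 - <<'E'
from go import *
delta(lev(1.9)+[0,0,65],VT)
E
```

```text
t 22.93 T(mm) [ -71.9 -167.5    1.4] W(rad) [ 0.     -0.003   0.0019] f [0.6 0.2 0.4] w 39.0 g 0.0 q [ -2.  17.  -2.  73.   1.  91. -77.]
tcp in bed [ 219.3 -167.4  200.9] rot err to bed [-2.000e-02  2.483e+01  1.100e-01]
```

Call:
carry_out(moves=[{"tx": -0.024, "ty": -0.056, "tz": 0, "wx": 0, "wy": -0.003, "wz": 0.002}, {"tx": -0.048, "ty": -0.112, "tz": 0, "wx": 0, "wy": -0.003, "wz": 0.002}, {"tx": -0.072, "ty": -0.1675, "tz": 0.001, "wx": 0, "wy": -0.003, "wz": 0.002}, {"tx": -0.072, "ty": -0.1675, "tz": 0.001, "wx": 0, "wy": -0.003, "wz": 0.002}, {"tx": -0.072, "ty": -0.1675, "tz": 0.001, "wx": 0, "wy": -0.003, "wz": 0.002}, {"tx": -0.072, "ty": -0.1675, "tz": 0.001, "wx": 0, "wy": -0.003, "wz": 0.002}, {"tx": -0.072, "ty": -0.1675, "tz": 0.001, "wx": 0, "wy": -0.003, "wz": 0.002}])

```text
time: 23.8
tcp_pos: [534.7, 148.3, 333.2]
ee_rot: [180.0, 0.0, 15.8]
ft_force: [0.8, -0.7, 0.4]
width: 39.2
grip_force: 0.0
```

```bash
python3 l.py 1.9
```

```text
theta est 1.691 r 165.4 side -1.5 f head [ 0.6 -0.9  0.4] w 39.17749686345605
1.9 t 23.80 T(mm) [-0.2 -1.5 84.1] W(rad) [ 0.0001  0.0005 -0.0025] f [ 0.8 -0.7  0.4] w 39.2 g 0.0 q [-11.   5.  -8.  86.   1.  89. -93.]
tcp in bed [153.4  -1.5 229.9] rot err to bed [ 0.04 25.03 -0.14]
```

Call:
carry_out(moves=[{"tx": 0, "ty": -0.001, "tz": 0.03, "wx": 0, "wy": 0, "wz": 0}, {"tx": 0, "ty": -0.001, "tz": 0.06, "wx": 0, "wy": 0, "wz": 0}, {"tx": 0, "ty": -0.001, "tz": 0.084, "wx": 0, "wy": 0, "wz": 0}, {"tx": 0, "ty": -0.001, "tz": 0.084, "wx": 0, "wy": 0, "wz": 0}, {"tx": 0, "ty": -0.001, "tz": 0.084, "wx": 0, "wy": 0, "wz": 0}, {"tx": 0, "ty": -0.001, "tz": 0.084, "wx": 0, "wy": 0, "wz": 0}])

```text
time: 24.55
tcp_pos: [534.5, 150.7, 251.0]
ee_rot: [-180.0, -0.1, 15.9]
ft_force: [-0.3, -0.8, 0.2]
width: 39.0
grip_force: 0.0
```

Call:
carry_out(moves=[{"tx": 0, "ty": 0, "tz": 0, "wx": 0, "wy": 0, "wz": 0}, {"tx": 0, "ty": 0, "tz": 0, "wx": 0, "wy": 0, "wz": 0}, {"tx": 0, "ty": 0, "tz": 0, "wx": 0, "wy": 0, "wz": 0}, {"tx": 0, "ty": 0, "tz": 0, "wx": 0, "wy": 0, "wz": 0}, {"tx": 0, "ty": 0, "tz": 0, "wx": 0, "wy": 0, "wz": 0}], hand=-1, grip_force=25)

```text
time: 25.18
tcp_pos: [534.1, 149.5, 249.7]
ee_rot: [179.9, -0.0, 15.8]
ft_force: [1.5, -3.6, 2.0]
width: 15.9
grip_force: 25.0
```

```bash
python3 l.py 1.9 0
```

```text
theta est 1.897 r 85.6 side -0.2 f head [ 0.4 -3.9  2. ] w 15.879747040018156
1.9 t 25.18 T(mm) [ 0.  -0.3  0.7] W(rad) [ 0.0014 -0.0003 -0.0012] f [ 1.5 -3.6  2. ] w 15.9 g 25.0 q [-11.   6.  -8.  94.   1.  79. -93.]
tcp in bed [117.9  -0.3 154.4] rot err to bed [ 0.09 24.98 -0.05]
0.0 t 25.18 T(mm) [119.1  -0.5  71. ] W(rad) [ 0.0014 -0.0003 -0.0012] f [ 1.5 -3.6  2. ] w 15.9 g 25.0 q [-11.   6.  -8.  94.   1.  79. -93.]
tcp in bed [117.9  -0.3 154.4] rot err to bed [ 0.09 24.98 -0.05]
```

Call:
carry_out(moves=[{"tx": 0.0079, "ty": 0, "tz": -0.0031, "wx": 0, "wy": 0, "wz": 0}, {"tx": 0.0161, "ty": 0, "tz": -0.0053, "wx": 0, "wy": 0, "wz": 0}, {"tx": 0.0245, "ty": 0, "tz": -0.0067, "wx": 0, "wy": 0, "wz": 0}, {"tx": 0.033, "ty": 0, "tz": -0.0073, "wx": 0, "wy": 0, "wz": 0}, {"tx": 0.0415, "ty": 0, "tz": -0.007, "wx": 0, "wy": 0, "wz": 0}, {"tx": 0.0499, "ty": 0, "tz": -0.0059, "wx": 0, "wy": 0, "wz": 0}, {"tx": 0.0582, "ty": 0, "tz": -0.0039, "wx": 0, "wy": 0, "wz": 0}, {"tx": 0.0739, "ty": 0, "tz": 0.0024, "wx": 0, "wy": 0, "wz": 0}, {"tx": 0.0881, "ty": 0, "tz": 0.0118, "wx": 0, "wy": 0, "wz": 0}, {"tx": 0.1001, "ty": 0, "tz": 0.0238, "wx": 0, "wy": 0, "wz": 0}, {"tx": 0.1095, "ty": 0, "tz": 0.0379, "wx": 0, "wy": 0, "wz": 0}, {"tx": 0.1159, "ty": 0, "tz": 0.0536, "wx": 0, "wy": 0, "wz": 0}, {"tx": 0.118, "ty": 0, "tz": 0.0619, "wx": 0, "wy": 0, "wz": 0}, {"tx": 0.1191, "ty": 0, "tz": 0.0695, "wx": 0, "wy": 0, "wz": 0}, {"tx": 0.1191, "ty": 0, "tz": 0.0695, "wx": 0, "wy": 0, "wz": 0}])

```text
time: 27.05
tcp_pos: [659.7, 185.3, 187.4]
ee_rot: [180.0, -1.6, 15.8]
ft_force: [20.7, 2.4, 10.9]
width: 15.7
grip_force: 25.0
```

```bash
python3 l.py 0
```

```text
theta est 0.079 r 97.0 side -0.2 f head [20.6 -3.4 10.9] w 15.679865672682016
0.0 t 27.05 T(mm) [-11.8  -0.2   8.3] W(rad) [ 0.0006 -0.0287 -0.0015] f [20.7  2.4 10.9] w 15.7 g 25.0 q [-12.  23.  -8.  82.   3.  74. -94.]
tcp in bed [ 2.099e+02 -2.000e-01  4.270e+01] rot err to bed [ 0.05 23.36 -0.07]
```

Call:
carry_out(moves=[{"tx": 0.006, "ty": 0, "tz": -0.004, "wx": 0, "wy": 0, "wz": 0}, {"tx": 0.012, "ty": 0, "tz": -0.008, "wx": 0, "wy": 0, "wz": 0}, {"tx": 0.012, "ty": 0, "tz": -0.008, "wx": 0, "wy": 0, "wz": 0}])

```text
time: 27.42
tcp_pos: [659.0, 185.1, 186.6]
ee_rot: [179.9, 0.2, 15.8]
ft_force: [-2.5, -5.0, -0.6]
width: 15.7
grip_force: 25.0
```

```bash
python3 l.py 0; python3 - <<'E'
from go import *; from h import *
a=manip.snapshot("scene");b=manip.snapshot("top")
cv2.imwrite("pics/open.png",np.hstack([crop(a,255,120,80,120,5),crop(b,185,140,80,120,5)]))
E
```

```text
theta est 0.071 r 96.7 side -0.2 f head [-3.8 -4.1 -0.6] w 15.72730419365875
0.0 t 27.43 T(mm) [-10.7  -0.2   7.9] W(rad) [ 0.0012  0.0042 -0.0011] f [-2.5 -5.  -0.6] w 15.7 g 25.0 q [-12.  24.  -7.  80.   3.  77. -94.]
tcp in bed [ 2.089e+02 -2.000e-01  4.230e+01] rot err to bed [ 0.08 25.24 -0.05]
```

View pics/open.png

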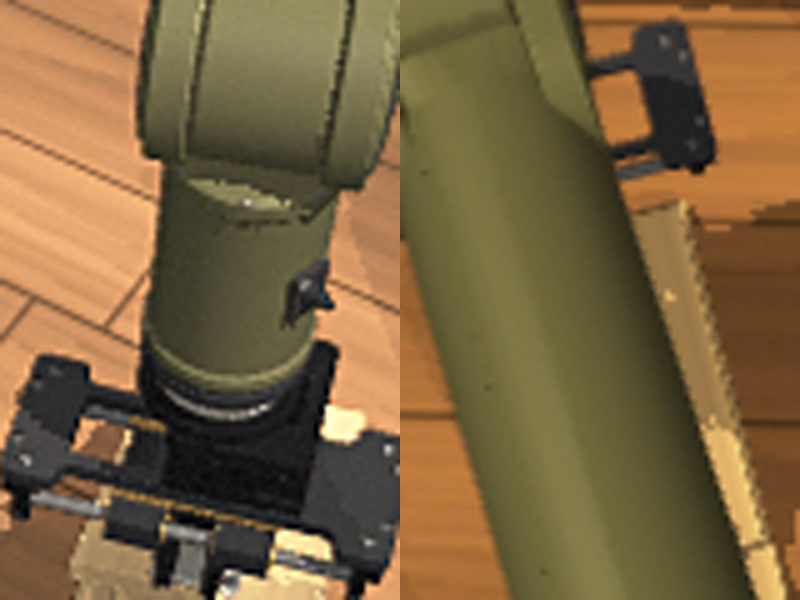

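The picture shows the hand over the lever, with the view otherwise blocked by the arm. The load is relaxed. I press the lever down slightly, open, and leave upwards.

Call:
carry_out(moves=[{"tx": 0, "ty": 0, "tz": 0.003, "wx": 0, "wy": 0, "wz": 0}, {"tx": 0, "ty": 0, "tz": 0.005, "wx": 0, "wy": 0, "wz": 0}, {"tx": 0, "ty": 0, "tz": 0.005, "wx": 0, "wy": 0, "wz": 0}])

```text
time: 27.9
tcp_pos: [660.4, 185.5, 183.4]
ee_rot: [179.9, -0.1, 15.8]
ft_force: [1.3, -4.5, 1.9]
width: 15.3
grip_force: 25.0
```

Call:
carry_out(moves=[{"tx": 0, "ty": 0, "tz": 0, "wx": 0, "wy": 0, "wz": 0}, {"tx": 0, "ty": 0, "tz": 0, "wx": 0, "wy": 0, "wz": 0}, {"tx": 0, "ty": 0, "tz": 0, "wx": 0, "wy": 0, "wz": 0}, {"tx": 0, "ty": 0, "tz": 0, "wx": 0, "wy": 0, "wz": 0}, {"tx": 0, "ty": 0, "tz": -0.03, "wx": 0, "wy": 0, "wz": 0}, {"tx": 0, "ty": 0, "tz": -0.07, "wx": 0, "wy": 0, "wz": 0}, {"tx": 0, "ty": 0, "tz": -0.12, "wx": 0, "wy": 0, "wz": 0}, {"tx": 0, "ty": 0, "tz": -0.12, "wx": 0, "wy": 0, "wz": 0}, {"tx": 0, "ty": 0.05, "tz": -0.12, "wx": 0, "wy": 0, "wz": 0}, {"tx": 0, "ty": 0.1, "tz": -0.12, "wx": 0, "wy": 0, "wz": 0}, {"tx": 0, "ty": 0.15, "tz": -0.12, "wx": 0, "wy": 0, "wz": 0}, {"tx": 0, "ty": 0.2, "tz": -0.12, "wx": 0, "wy": 0, "wz": 0}, {"tx": 0, "ty": 0.2, "tz": -0.12, "wx": 0, "wy": 0, "wz": 0}, {"tx": 0, "ty": 0.2, "tz": -0.12, "wx": 0, "wy": 0, "wz": 0}, {"tx": 0, "ty": 0.2, "tz": -0.12, "wx": 0, "wy": 0, "wz": 0}], hand=-0.1)

```text
time: 29.78
tcp_pos: [714.3, -3.4, 302.8]
ee_rot: [-179.9, 0.0, 16.1]
ft_force: [-0.1, -0.2, -0.1]
width: 39.1
grip_force: 0.0
```

```bash
python3 - <<'E'
from go import *; from h import *
delta(lev(0),VT)
a=manip.snapshot("scene");b=manip.snapshot("top")
cv2.imwrite("pics/end.png",np.hstack([crop(a,260,165,72,100,5.5),crop(b,188,160,72,110,5)[:550]]))
for c,(x,y,w,h) in((b,(205,160,18,30)),(a,(285,205,18,40))):
    m=(c["frame"][y:y+h,x:x+w].max(2)<60).astype(np.uint8)
    k=max(cv2.findContours(m,0,2)[0],key=cv2.contourArea);print((cv2.boxPoints(cv2.minAreaRect(k))+[x,y]).round(1).tolist())
for t in(0,.15,.3):print(t,proj(a,[lev(t,r) for r in(48,112)]).round(1).tolist(),proj(b,[lev(t,r) for r in(48,112)]).round(1).tolist())
E
```

```text
t 29.77 T(mm) [ -11.7 -196.5  105.3] W(rad) [-0.0013  0.0001  0.0029] f [-0.1 -0.2 -0.1] w 39.1 g 0.0 q [  0.  26.  -3.  65.   1.  90. -77.]
tcp in bed [ 259.4 -196.6  146.9] rot err to bed [-0.11 25.01  0.15]Traceback (most recent call last):
  File "<stdin>", line 7, in <module>
ValueError: max() iterable argument is empty
```

View pics/end.png

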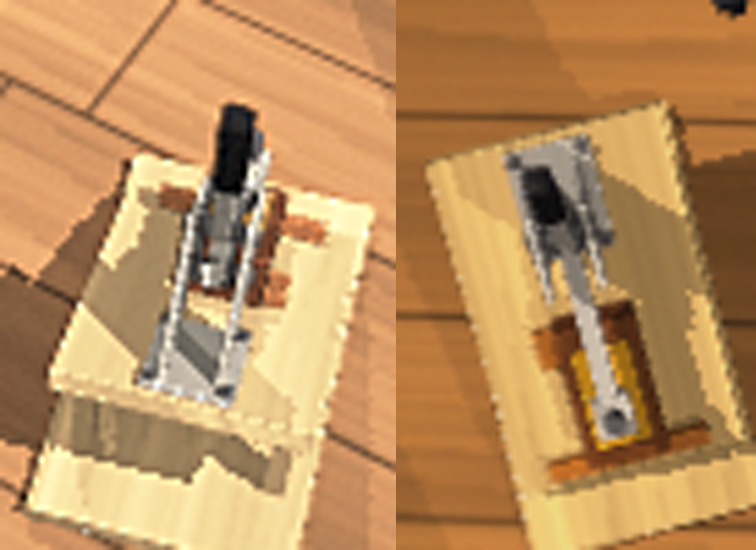

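The last view shows the lever back up at about mid-swing: grip at scene (303,190), top (218,199). The clamp arm is still lowered over the plate. The fingers must have dragged it back up on leaving. I measure the lever angle numerically, then push it open with shut fingers, so there is no friction grip.

```bash
cat > lv.py <<'E'
from go import *; from h import *
from cell import manip
for n in("scene","top"):
    c=manip.snapshot(n);g=cv2.GaussianBlur(c["frame"],(0,0),.6).max(2)
    best=[]
    for t in np.arange(0,2,.1):   # darkness sampled along the lever's grip line for each angle
        q=proj(c,[lev(t,r) for r in np.arange(52,110,4)]).round().astype(int)
        best.append((g[q[:,1],q[:,0]]<60).mean().round(2))
    print(n,dict(zip(np.arange(0,2,.1).round(1).tolist(),[float(b) for b in best])))
    if n=="top":
        x,y,w,h=218,222,30,32
        f=cv2.cvtColor(c["frame"],cv2.COLOR_RGB2HSV)[y:y+h,x:x+w]
        m=((f[...,0]<15)&(f[...,1]>120)&(f[...,2]<125)).astype(np.uint8)
        k=np.argwhere(m)[:,::-1].astype(np.int32);print('wood px',len(k),k.mean(0)+[x,y],cv2.minAreaRect(k))
E
python3 lv.py; python3 - <<'E'
from h import *
c=pickle.load(open("d1.pkl","rb"))["top"]
x,y,w,h=218,222,30,32
f=cv2.cvtColor(c["frame"],cv2.COLOR_RGB2HSV)[y:y+h,x:x+w]
m=((f[...,0]<15)&(f[...,1]>120)&(f[...,2]<125)).astype(np.uint8)
k=np.argwhere(m)[:,::-1].astype(np.int32);print('before',len(k),k.mean(0)+[x,y],cv2.minAreaRect(k))
E
```

```text
scene {0.0: 0.0, 0.1: 0.0, 0.2: 0.0, 0.3: 0.0, 0.4: 0.0, 0.5: 0.0, 0.6: 0.0, 0.7: 0.0, 0.8: 0.0, 0.9: 0.0, 1.0: 0.2, 1.1: 0.8, 1.2: 1.0, 1.3: 1.0, 1.4: 0.87, 1.5: 0.67, 1.6: 0.53, 1.7: 0.4, 1.8: 0.33, 1.9: 0.27}
top {0.0: 0.0, 0.1: 0.0, 0.2: 0.0, 0.3: 0.0, 0.4: 0.0, 0.5: 0.0, 0.6: 0.0, 0.7: 0.0, 0.8: 0.0, 0.9: 0.13, 1.0: 0.27, 1.1: 0.47, 1.2: 0.73, 1.3: 1.0, 1.4: 1.0, 1.5: 0.6, 1.6: 0.0, 1.7: 0.0, 1.8: 0.0, 1.9: 0.0}
wood px 215 [231.24186047 236.68372093] ((14.5, 14.000001907348633), (31.939006805419922, 21.819719314575195), 71.56505584716797)
before 251 [230.58167331 235.09163347] ((14.449999809265137, 13.85000228881836), (32.25523376464844, 21.819719314575195), 71.56504821777344)
```

```bash
cat > pu.py <<'E'
from go import *
import sys
def tip(t,r=85):  # TCP when the shut fingertips' far lower edge rests on the lever's robot-side/top face
    a=np.radians(5)+t; return lev(t,r)+H.apply([-8*np.sin(a)-9.5,0,8*np.cos(a)])
if sys.argv[1]=='f':
    delta(tip(1.5)+[0,0,75]+H.apply([-12,0,0]),VT)
else:
    s,R,p=st();print(H.inv().apply(s['ft_force']).round(1))
    for t in map(float,sys.argv[1:]): print(t,R.inv().apply(tip(t)-p).round(1))
    delta(tip(0),VT)
E
python3 pu.py f
```

```text
t 29.98 T(mm) [-127.4 -197.9  -47. ] W(rad) [-0.0002 -0.0003  0.0017] f [-0.5 -0.3 -0.7] w 39.1 g 0.0 q [  0.  25.  -3.  64.   1.  90. -77.]
tcp in bed [ 259.5 -197.7  147.3] rot err to bed [-0.04 24.99  0.09]
```

Call:
carry_out(moves=[{"tx": -0.01, "ty": 0, "tz": -0.047, "wx": 0, "wy": 0, "wz": 0}, {"tx": -0.04, "ty": -0.04, "tz": -0.047, "wx": 0, "wy": 0, "wz": 0}, {"tx": -0.08, "ty": -0.08, "tz": -0.047, "wx": 0, "wy": 0, "wz": 0}, {"tx": -0.11, "ty": -0.12, "tz": -0.047, "wx": 0, "wy": 0, "wz": 0}, {"tx": -0.127, "ty": -0.16, "tz": -0.047, "wx": 0, "wy": 0, "wz": 0}, {"tx": -0.127, "ty": -0.198, "tz": -0.047, "wx": 0, "wy": 0, "wz": 0.002}, {"tx": -0.127, "ty": -0.198, "tz": -0.047, "wx": 0, "wy": 0, "wz": 0.002}, {"tx": -0.127, "ty": -0.198, "tz": -0.047, "wx": 0, "wy": 0, "wz": 0.002}, {"tx": -0.127, "ty": -0.198, "tz": -0.047, "wx": 0, "wy": 0, "wz": 0.002}], hand=-1, grip_force=10)

```text
time: 31.1
tcp_pos: [538.7, 148.4, 349.9]
ee_rot: [180.0, 0.0, 15.6]
ft_force: [-0.1, 0.3, 0.2]
width: 1.0
grip_force: 0.0
```

```bash
python3 pu.py 1.5 1.3 1.1 .9 .7 .5 .3 .15 0 -.05
```

```text
[-0.   0.3  0.2]
1.5 [11.4 -2.7 74.7]
1.3 [28.4 -2.8 74.5]
1.1 [45.2 -2.8 77.7]
0.9 [60.9 -2.9 84.2]
0.7 [75.1 -3.  93.7]
0.5 [ 87.1  -3.  105.8]
0.3 [ 96.5  -3.1 120. ]
0.15 [101.5  -3.1 131.8]
0.0 [104.8  -3.1 144.1]
-0.05 [105.4  -3.1 148.4]
t 31.10 T(mm) [104.8  -3.1 144.1] W(rad) [ 0.0006  0.0002 -0.0044] f [-0.1  0.3  0.2] w 1.0 g 0.0 q [-10.   6.  -9.  84.   1.  90. -93.]
tcp in bed [164.   -2.6 243.4] rot err to bed [ 0.09 25.01 -0.24]
```

Call:
carry_out(moves=[{"tx": 0, "ty": -0.002, "tz": 0.04, "wx": 0, "wy": 0, "wz": -0.004}, {"tx": 0, "ty": -0.002, "tz": 0.075, "wx": 0, "wy": 0, "wz": -0.004}, {"tx": 0.011, "ty": -0.002, "tz": 0.0747, "wx": 0, "wy": 0, "wz": -0.004}, {"tx": 0.028, "ty": -0.002, "tz": 0.0745, "wx": 0, "wy": 0, "wz": -0.004}, {"tx": 0.0452, "ty": -0.002, "tz": 0.0777, "wx": 0, "wy": 0, "wz": -0.004}, {"tx": 0.0609, "ty": -0.002, "tz": 0.0842, "wx": 0, "wy": 0, "wz": -0.004}, {"tx": 0.0751, "ty": -0.002, "tz": 0.0937, "wx": 0, "wy": 0, "wz": -0.004}, {"tx": 0.0871, "ty": -0.002, "tz": 0.1058, "wx": 0, "wy": 0, "wz": -0.004}, {"tx": 0.0965, "ty": -0.002, "tz": 0.12, "wx": 0, "wy": 0, "wz": -0.004}, {"tx": 0.0965, "ty": -0.002, "tz": 0.12, "wx": 0, "wy": 0, "wz": -0.004}])

```text
time: 32.35
tcp_pos: [629.8, 178.1, 227.3]
ee_rot: [-180.0, 0.2, 16.0]
ft_force: [0.4, -0.1, 0.0]
width: 0.7
grip_force: 0.0
```

```bash
python3 pu.py .3 .15 0 -.05
```

```text
[ 0.4 -0.2  0. ]
0.3 [ 0.7  1.  -2.6]
0.15 [5.8 1.1 9.2]
0.0 [ 9.1  1.1 21.5]
-0.05 [ 9.8  1.1 25.7]
t 32.35 T(mm) [ 9.1  1.1 21.5] W(rad) [-0.0005  0.004   0.0021] f [ 0.4 -0.1  0. ] w 0.7 g 0.0 q [-11.  19.  -9.  82.   3.  80. -94.]
tcp in bed [198.9   1.   91.8] rot err to bed [-0.06 25.23  0.11]
```

Call:
carry_out(moves=[{"tx": 0.003, "ty": 0.001, "tz": 0.005, "wx": 0, "wy": 0, "wz": 0}, {"tx": 0.006, "ty": 0.001, "tz": 0.01, "wx": 0, "wy": 0, "wz": 0}, {"tx": 0.008, "ty": 0.001, "tz": 0.015, "wx": 0, "wy": 0, "wz": 0}, {"tx": 0.009, "ty": 0.001, "tz": 0.019, "wx": 0, "wy": 0, "wz": 0}, {"tx": 0.009, "ty": 0.001, "tz": 0.0215, "wx": 0, "wy": 0, "wz": 0}, {"tx": 0.009, "ty": 0.001, "tz": 0.0215, "wx": 0, "wy": 0, "wz": 0}])

```text
time: 33.1
tcp_pos: [639.4, 179.3, 208.2]
ee_rot: [180.0, 0.0, 16.0]
ft_force: [-0.6, 0.1, 0.3]
width: 0.2
grip_force: 0.0
```

```bash
python3 pu.py 0
```

```text
[-0.5  0.2  0.3]
0.0 [-0.6 -0.4  2.5]
t 33.10 T(mm) [-0.6 -0.4  2.5] W(rad) [0.0003 0.0003 0.0017] f [-0.6  0.1  0.3] w 0.2 g 0.0 q [-11.  21.  -9.  82.   3.  78. -94.]
tcp in bed [199.6  -0.4  70.5] rot err to bed [-1.000e-02  2.502e+01  1.000e-01]
```

Lower gently until contact with the lever on its stop.

Call:
carry_out(moves=[{"tx": 0, "ty": 0, "tz": 0.0015, "wx": 0, "wy": 0, "wz": 0}, {"tx": 0, "ty": 0, "tz": 0.003, "wx": 0, "wy": 0, "wz": 0}, {"tx": 0, "ty": 0, "tz": 0.003, "wx": 0, "wy": 0, "wz": 0}])

```text
time: 33.48
tcp_pos: [639.6, 179.5, 205.7]
ee_rot: [180.0, -0.0, 16.0]
ft_force: [0.4, 0.3, 0.4]
width: 0.6
grip_force: 0.1
```

```bash
python3 pu.py 0
```

```text
[0.5 0.2 0.4]
0.0 [-0.8 -0.3 -0.1]
t 33.48 T(mm) [-0.8 -0.3 -0.1] W(rad) [ 0.0001 -0.0004  0.0018] f [0.4 0.3 0.4] w 0.6 g 0.1 q [-11.  21.  -9.  82.   3.  77. -94.]
tcp in bed [198.7  -0.3  68.1] rot err to bed [-2.000e-02  2.498e+01  1.000e-01]
```

Call:
carry_out(moves=[{"tx": 0, "ty": 0, "tz": 0.001, "wx": 0, "wy": 0, "wz": 0}, {"tx": 0, "ty": 0, "tz": 0.002, "wx": 0, "wy": 0, "wz": 0}, {"tx": 0, "ty": 0, "tz": 0.002, "wx": 0, "wy": 0, "wz": 0}])

```text
time: 33.85
tcp_pos: [639.7, 179.5, 205.3]
ee_rot: [180.0, -0.1, 16.0]
ft_force: [-2.3, -0.9, 6.3]
width: 0.3
grip_force: 3.5
```

Call:
carry_out(moves=[{"tx": 0.002, "ty": 0, "tz": -0.03, "wx": 0, "wy": 0, "wz": 0}, {"tx": 0.005, "ty": 0, "tz": -0.08, "wx": 0, "wy": 0, "wz": 0}, {"tx": 0.01, "ty": 0, "tz": -0.13, "wx": 0, "wy": 0, "wz": 0}, {"tx": 0.02, "ty": 0.05, "tz": -0.13, "wx": 0, "wy": 0, "wz": 0}, {"tx": 0.02, "ty": 0.1, "tz": -0.13, "wx": 0, "wy": 0, "wz": 0}, {"tx": 0.02, "ty": 0.15, "tz": -0.13, "wx": 0, "wy": 0, "wz": 0}, {"tx": 0.02, "ty": 0.2, "tz": -0.13, "wx": 0, "wy": 0, "wz": 0}, {"tx": 0.02, "ty": 0.2, "tz": -0.13, "wx": 0, "wy": 0, "wz": 0}, {"tx": 0.02, "ty": 0.2, "tz": -0.13, "wx": 0, "wy": 0, "wz": 0}])

```text
time: 34.98
tcp_pos: [713.7, -6.6, 333.0]
ee_rot: [-179.9, 0.0, 16.0]
ft_force: [0.3, 0.5, 1.4]
width: 0.6
grip_force: 0.0
```

```bash
python3 lv.py;python3 pu.py 0
```

```text
scene {0.0: 1.0, 0.1: 0.87, 0.2: 0.8, 0.3: 0.6, 0.4: 0.47, 0.5: 0.13, 0.6: 0.0, 0.7: 0.0, 0.8: 0.0, 0.9: 0.0, 1.0: 0.0, 1.1: 0.0, 1.2: 0.0, 1.3: 0.0, 1.4: 0.2, 1.5: 0.2, 1.6: 0.27, 1.7: 0.2, 1.8: 0.2, 1.9: 0.2}
top {0.0: 0.93, 0.1: 0.93, 0.2: 0.93, 0.3: 0.93, 0.4: 0.87, 0.5: 0.87, 0.6: 0.73, 0.7: 0.67, 0.8: 0.6, 0.9: 0.33, 1.0: 0.13, 1.1: 0.0, 1.2: 0.0, 1.3: 0.0, 1.4: 0.0, 1.5: 0.0, 1.6: 0.0, 1.7: 1.0, 1.8: 0.53, 1.9: 0.13}
wood px 230 [230.86086957 235.25652174] ((14.5, 14.000001907348633), (31.939006805419922, 21.819719314575195), 71.56505584716797)
[ 0.3  0.4 -0.3]
0.0 [ -20.5 -197.9  128. ]
t 35.08 T(mm) [ -20.5 -197.9  128. ] W(rad) [-0.0012 -0.0001  0.0047] f [ 0.2  0.4 -0.3] w 0.5 g 0.0 q [  1.  26.  -5.  61.   2.  93. -77.]
tcp in bed [ 271.4 -198.   175.2] rot err to bed [-0.13 24.99  0.25]
```

Lever is open at about 0 rad. Wait a second, verify that the lever and plate stay, then hand in.

Call:
carry_out(moves=[{"tx": 0, "ty": 0, "tz": 0, "wx": 0, "wy": 0, "wz": 0}, {"tx": 0, "ty": 0, "tz": 0, "wx": 0, "wy": 0, "wz": 0}, {"tx": 0, "ty": 0, "tz": 0, "wx": 0, "wy": 0, "wz": 0}, {"tx": 0, "ty": 0, "tz": 0, "wx": 0, "wy": 0, "wz": 0}, {"tx": 0, "ty": 0, "tz": 0, "wx": 0, "wy": 0, "wz": 0}, {"tx": 0, "ty": 0, "tz": 0, "wx": 0, "wy": 0, "wz": 0}])

```text
time: 35.83
tcp_pos: [713.8, -7.3, 333.5]
ee_rot: [180.0, 0.0, 16.0]
ft_force: [-0.0, -0.1, -0.4]
width: 0.3
grip_force: 0.0
```

```bash
python3 lv.py | cut -c1-90; python3 - <<'E'
from h import *;from cell import manip
for T in (pickle.load(open("d1.pkl","rb"))["top"],manip.snapshot("top")):
    x,y,w,h=218,222,30,32
    f=cv2.cvtColor(T["frame"],cv2.COLOR_RGB2HSV)[y:y+h,x:x+w]
    m=((f[...,0]>17)&(f[...,0]<32)&(f[...,1]>190)&(f[...,2]>130)).astype(np.uint8)
    k=max(cv2.findContours(m,0,2)[0],key=cv2.contourArea);print(cv2.minAreaRect(k),cv2.contourArea(k))
E
```

```text
scene {0.0: 1.0, 0.1: 0.87, 0.2: 0.8, 0.3: 0.6, 0.4: 0.47, 0.5: 0.13, 0.6: 0.0, 0.7: 0.0, 
top {0.0: 0.93, 0.1: 0.93, 0.2: 0.93, 0.3: 0.93, 0.4: 0.87, 0.5: 0.87, 0.6: 0.73, 0.7: 0.6
wood px 237 [230.91983122 235.32067511] ((14.5, 13.999998092651367), (31.939001083374023, 
((12.6509428024292, 16.528301239013672), (19.779918670654297, 11.400925636291504), 74.05460357666016) 198.0
((12.6729736328125, 16.562164306640625), (19.85079574584961, 11.542871475219727), 72.89727020263672) 198.5
```

```bash
python3 -c "
from cell import manip
print(manip.job_done())"
```

```text
the job is handed in; nothing more can be done
None
```

The job is handed in with no verdict returned: the plinth sits home against lip and stop, the clamp was locked hands-off for over 4 s, and the lever measured open at about 0 rad with the plate unmoved, after a first opening try let it fall back to about 1.3 rad.

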